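# Tamp the heaped onions level in the pan

### The arm

A 6-joint arm with a two-finger parallel gripper is mounted at the origin on the work surface. World frame = base frame: x ahead of the robot, y to its left, z up, the work surface at z = 0. Lengths are in mm, angles in rad, forces in N, time in s.
With the tool pointing down it reaches from about 400 to 925 mm from the base axis. Payload 12.5 kg.
Tool frame: the origin (TCP) lies on the centre line of the jaws, within the pads' length; the fingertips stand 14 mm ahead of it and the grasp point (between the pads) lies 5 mm behind it; z points along the fingers, y is the direction in which the jaws open and shut (so a half turn about z gives the same grasp; the last joint's range is limited). The gripper opens to 95 mm and grips with 3 to 60 N. Pads are 20 mm wide; open, the fingers measure 119 mm over their backs; the gripper's body (75 mm by 180 mm) begins 59 mm behind the grasp point.
Start: joints at [-1.283, 0.491, 1.559, -0, 1.092, -0.106], TCP at [239.836, -577.169, 228.661] pointing down, gripper open.
Joint ranges: [-3.1, 3.1], [-0.84, 2.19], [0.05, 2.79], [-1.13, 4.28], [0.06, 2.93], [-2.69, 2.69]. Speed limits (rad/s): [2.22, 2.22, 2.79, 3.14, 3.14, 3.14].

### API

Orientations are given as [roll, pitch, yaw] about the fixed x, y, z axes, in that order (R = Rz(yaw) Ry(pitch) Rx(roll)).
In Python, from cell import * gives the robot as it stands.
- The arm moves only by the tool play_rows, never from a script. Its argument "moves" is a list of rows, each a list of 7 numbers: the shift along the tool's x, y, z in m, then the turn, a rotation vector about the tool's x, y, z in rad, then the opening in per cent of the stroke, from 0 (shut) to 100 (fully open). In form: [[tx, ty, tz, ax, ay, az, claw], ...]. A call has 1 to 8 rows; each row shifts and turns the pose as measured when the row begins, along the tool's axes as they then stand; what a row does not reach is not made up. A row lasts 1/10 s, in which the tool goes at most 50 mm and 8.59 degrees, less where a joint would pass 70% of its speed; a pose out of reach is approached as far as the arm can. A call is refused whole if a number of a shift passes 0.05 or a number of a turn 0.15, either way. A call with a gripper value outside its range is refused whole. The fingers move at their own pace and stop on an object; the grip force is fixed at half the most. Time passes only in rows, so rows that do not move let the fingers close. It gives the time, the measured TCP pose, the force and the opening at its end, in the units of the state.
- state(): the state, without advancing time (a new reading comes with each control period).
- read_camera(name): name is "scene" or "top" or "wrist"; returns a dict with "img" (400x640x3 uint8, red, green, blue), "fx", "fy", "cx", "cy" (pixels), "R" (3x3) and "t" (3): a world point X has camera coordinates R X + t. Camera axes: x right, y down, z forward; pixel columns grow to the right and rows downward; lengths in mm; the calibration is good to about 2 mm. A picture is of the moment at which its call begins. There is no depth.
- job_done(): hands the job in, once; it reports no verdict.
The state is a dict: "t": time; "joints": joint angles; "qvel": joint speeds; "tau": joint torques, N m; "eef_pos": TCP position; "tcp_rot": TCP orientation; "ft_force": force on the tool from outside, world axes, zero at the start; "moment": the same for the moment, N m; "opening": opening from 0.0 (shut) to 1.0 (fully open).
Only numpy, scipy, OpenCV 4.12 (cv2) and the standard library are available. Lean on these libraries where they do the work, as an engineer would, in place of code of your own. Each camera call takes 0.05 s, during which the arm holds its last target.

### The job

The peeled onions are heaped in their steel pan and its lid would not close: take the wooden tamper from the tray and, touching the onions with nothing else, press the heaped ones down among the others until all nine lie level in one layer on the pan's floor. Lean on it gradually, by feel, with up to about 20 N (much over 25 N bruises them), and once they are level bear down firmly on the layer with at least 10 N for about half a second. Then stand the tamper upright on its foot back in the tray, let go, and leave the spoon, lid, jar and tub where they are.

Things in the scene. Friction and masses are not known exactly. Their poses are not given: they have to be found in the camera images.
- pan: open rectangular steel food pan, fixed on a thin black rubber mat, holding the onions. Origin: centre of the underside of the mat, on the table; x along the pan's longer side, z up. Inside it is 150 mm (x) by 136 mm (y) with upright walls; its floor is 7 mm above the origin, its rim 68 mm above the origin; the flange round the rim measures 176 x 162 mm outside.
- tray: shallow aluminium sheet pan lying on the table (fixed), 330 mm (x) by 240 mm (y), floor 2 mm above the origin, rim 22 mm high (25 mm with the rolled bead). Origin: centre of its underside; z up. The tamper stands in it, with a spoon lying along its -y side.
- tamper_grip (a point): the beech-wood tamper (0.22 to 0.37 kg, loose): a round flat foot 80 mm across and 16 mm thick, and an upright square handle 28 x 28 mm, in all 120 mm tall; the handle's plain square part runs from 30 to 120 mm above the foot's flat face. This point lies on the handle's axis 95 mm above the face (25 mm below the handle's top); x and y square to the handle's flats, z up along the handle, away from the foot.
- tamper_face (a point): centre of the flat underside of the tamper's foot; same axes as tamper_grip.
- onion0: peeled small onion, near enough a ball of 39 mm, 25 to 60 g, firm, wet and slippery, loose in the pan; origin at its centre (axes turn as it rolls). In the lower layer at the start.
- onion1: peeled small onion, near enough a ball of 40 mm, 25 to 60 g, firm, wet and slippery, loose in the pan; origin at its centre (axes turn as it rolls). In the lower layer at the start.
- onion2: peeled small onion, near enough a ball of 41 mm, 25 to 60 g, firm, wet and slippery, loose in the pan; origin at its centre (axes turn as it rolls). In the lower layer at the start.
- onion3: peeled small onion, near enough a ball of 42 mm, 25 to 60 g, firm, wet and slippery, loose in the pan; origin at its centre (axes turn as it rolls). In the lower layer at the start.
- onion4: peeled small onion, near enough a ball of 43 mm, 25 to 60 g, firm, wet and slippery, loose in the pan; origin at its centre (axes turn as it rolls). In the lower layer at the start.
- onion5: peeled small onion, near enough a ball of 44 mm, 25 to 60 g, firm, wet and slippery, loose in the pan; origin at its centre (axes turn as it rolls). In the lower layer at the start.
- onion6: peeled small onion, near enough a ball of 45 mm, 25 to 60 g, firm, wet and slippery, loose in the pan; origin at its centre (axes turn as it rolls). In the lower layer at the start.
- onion7: peeled small onion, near enough a ball of 42 mm, 25 to 60 g, firm, wet and slippery, loose in the pan; origin at its centre (axes turn as it rolls). Wedged on top of the lower layer at the start: it goes down only when pressed hard enough to push its neighbours aside, and gives sooner if the tamper is worked a few mm round while it is loaded.
- onion8: peeled small onion, near enough a ball of 41 mm, 25 to 60 g, firm, wet and slippery, loose in the pan; origin at its centre (axes turn as it rolls). Wedged on top of the lower layer at the start: it goes down only when pressed hard enough to push its neighbours aside, and gives sooner if the tamper is worked a few mm round while it is loaded.
- spoon: steel kitchen spoon about 200 mm long and up to 52 mm wide lying in the tray (loose, bystander); origin under its middle, bowl towards +x.
- pan_lid: the pan's flat steel lid, 176 x 162 mm, with a wire handle 34 mm high, lying on the table at the side (loose, bystander); origin under its centre.
- jar: clear jar of strawberries, 80 mm across, 114 mm tall (loose, bystander); origin under its centre.
- tub: white tub with a red lid, 126 mm across, 95 mm tall (loose, bystander); origin under its centre.

How it is judged (in metres and radians):
On the way, in this order (a step that is already met when the one before it is completed fails the run):
1. the tamper is taken up out of the tray (z of tamper_face in the frame of tray above 0.04 m), for 0.2 s.
2. the tamper bears down firmly (more than 4 N on some onion) while all nine onions lie level in one layer (z of each of onion0, onion1, onion2, onion3, onion4, onion5, onion6, onion7, onion8 in the frame of pan below 0.036 m and (contact force between tamper and onion0 above 4 N or contact force between tamper and onion1 above 4 N or contact force between tamper and onion2 above 4 N or contact force between tamper and onion3 above 4 N or contact force between tamper and onion4 above 4 N or contact force between tamper and onion5 above 4 N or contact force between tamper and onion6 above 4 N or contact force between tamper and onion7 above 4 N or contact force between tamper and onion8 above 4 N)), for 0.3 s.
At the end, for the whole second after the job is handed in: All nine onions lie in one layer inside the pan (each centre less than 29 mm above the pan's floor), at rest; the tamper stands upright (within 0.08 rad) on its foot on the tray's floor, its foot wholly inside the tray, released and at rest (z of onion0 in the frame of pan between 0.02 and 0.036 m and z of onion1 in the frame of pan between 0.02 and 0.036 m and z of onion2 in the frame of pan between 0.02 and 0.036 m and z of onion3 in the frame of pan between 0.02 and 0.036 m and z of onion4 in the frame of pan between 0.02 and 0.036 m and z of onion5 in the frame of pan between 0.02 and 0.036 m and z of onion6 in the frame of pan between 0.02 and 0.036 m and z of onion7 in the frame of pan between 0.02 and 0.036 m and z of onion8 in the frame of pan between 0.02 and 0.036 m and x of onion0 in the frame of pan between -0.075 and 0.075 m and y of onion0 in the frame of pan between -0.068 and 0.068 m and x of onion1 in the frame of pan between -0.075 and 0.075 m and y of onion1 in the frame of pan between -0.068 and 0.068 m and x of onion2 in the frame of pan between -0.075 and 0.075 m and y of onion2 in the frame of pan between -0.068 and 0.068 m and x of onion3 in the frame of pan between -0.075 and 0.075 m and y of onion3 in the frame of pan between -0.068 and 0.068 m and x of onion4 in the frame of pan between -0.075 and 0.075 m and y of onion4 in the frame of pan between -0.068 and 0.068 m and x of onion5 in the frame of pan between -0.075 and 0.075 m and y of onion5 in the frame of pan between -0.068 and 0.068 m and x of onion6 in the frame of pan between -0.075 and 0.075 m and y of onion6 in the frame of pan between -0.068 and 0.068 m and x of onion7 in the frame of pan between -0.075 and 0.075 m and y of onion7 in the frame of pan between -0.068 and 0.068 m and x of onion8 in the frame of pan between -0.075 and 0.075 m and y of onion8 in the frame of pan between -0.068 and 0.068 m and x of tamper_face in the frame of tray between -0.125 and 0.125 m and y of tamper_face in the frame of tray between -0.08 and 0.08 m and z of tamper_face in the frame of tray below 0.006 m and angle between tamper_face's own z axis and vertical below 0.08 rad and linear speed of tamper below 0.02 m/s and linear speed of each of onion0, onion1, onion2, onion3, onion4, onion5, onion6, onion7, onion8 below 0.03 m/s); the robot touches nothing.
It fails at once if an onion is pressed with more than 33 N by the tamper (contact force between tamper and onion0 above 33 N or contact force between tamper and onion1 above 33 N or contact force between tamper and onion2 above 33 N or contact force between tamper and onion3 above 33 N or contact force between tamper and onion4 above 33 N or contact force between tamper and onion5 above 33 N or contact force between tamper and onion6 above 33 N or contact force between tamper and onion7 above 33 N or contact force between tamper and onion8 above 33 N).
It fails at once if the gripper or arm touches an onion (contact force between any of the fingers, the arm and onion0 above 0.5 N or contact force between any of the fingers, the arm and onion1 above 0.5 N or contact force between any of the fingers, the arm and onion2 above 0.5 N or contact force between any of the fingers, the arm and onion3 above 0.5 N or contact force between any of the fingers, the arm and onion4 above 0.5 N or contact force between any of the fingers, the arm and onion5 above 0.5 N or contact force between any of the fingers, the arm and onion6 above 0.5 N or contact force between any of the fingers, the arm and onion7 above 0.5 N or contact force between any of the fingers, the arm and onion8 above 0.5 N).
It fails at once if the spoon, lid, jar or tub is moved more than 25 mm (distance of any of spoon, pan_lid, jar, tub from where it was at the start of the episode above 0.025 m).
It also fails if it takes over 72 s, if anything falls off the work surface, if the arm or the gripper's body presses on something with over 40 N, if the wrist force passes 120 N, or if a joint passes its speed limit or range.

## Working session

There is one attempt and no reset: what is moved stays moved. The work goes in short steps, Python scripts to look and compute and a tool call to move; the robot and the scene stay as the last step left them, time stands still between calls to the robot, and variables do not carry over. Pictures are saved under pics/ and viewed, and the job is handed in when it is done.

Besides the shell and the picture viewer there is one more tool, called after "Request:" as name(argument=value, ...), one argument or row to a line, values as JSON. play_rows: Moves the arm, as the interface text tells. Its arguments: {"type":"object","properties":{"moves":{"type":"array"}},"required":["moves"]}

```bash
ls; mkdir -p pics; python3 - <<'E'
from cell import *
import cv2
print(state())
for n in ["scene","top","wrist"]:
    d=read_camera(n); cv2.imwrite(f"pics/{n}0.png",d["img"][:,:,::-1]); print(n,d["fx"],d["fy"],d["cx"],d["cy"],d["R"],d["t"])
E
```

```text
pics
{'t': 0.0, 'joints': array([-1.28263072e+00,  4.91549728e-01,  1.55945439e+00,  8.64315752e-06,
        1.09168402e+00, -1.05593377e-01]), 'qvel': array([-1.03840251e-03,  4.39387750e-04,  7.06204409e-06,  6.96586079e-05,
       -1.63433733e-03, -6.43295937e-04]), 'tau': array([-3.88577653e-03, -6.12656021e+01, -2.58182448e+01,  6.89772586e-02,
        4.82079468e-02, -9.24794858e-05]), 'eef_pos': array([ 239.75082729, -576.94105566,  228.06614448]), 'tcp_rot': array([-3.14050408e+00, -1.23083709e-04,  3.93754931e-01]), 'ft_force': array([-0.56212354, -0.900449  , -0.24621825]), 'moment': array([ 0.0335889 , -0.04640665,  0.00938848]), 'opening': 0.999617761625902}
scene 388.5651199901476 388.5651199901476 313.5872223096605 201.32553183765273 [[ 0.30214655  0.95310468 -0.01728958]
 [ 0.66043218 -0.2223758  -0.71720175]
 [-0.68741312  0.20528144 -0.69665108]] [-190.53160153 -278.95091661 1627.07257801]
top 513.5286357337487 513.5286357337487 325.9876030146427 194.79706145571348 [[ 0.02485904 -0.99967088 -0.00633661]
 [-0.99589966 -0.02421275 -0.08716427]
 [ 0.08698215  0.00847745 -0.9961738 ]] [  24.5049883   521.26039493 1414.49888183]
wrist 339.20400126544126 339.20400126544126 329.8553929803346 198.76729169290388 [[ 0.38411335 -0.92328446 -0.00165594]
 [-0.88903503 -0.37034737  0.26918308]
 [-0.24914583 -0.10192463 -0.9630876 ]] [-623.4356951   -30.82023671  390.89557691]
```

View pics/scene0.png

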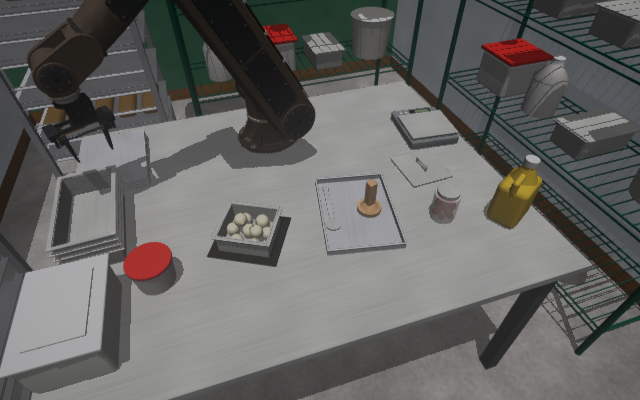

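View pics/top0.png

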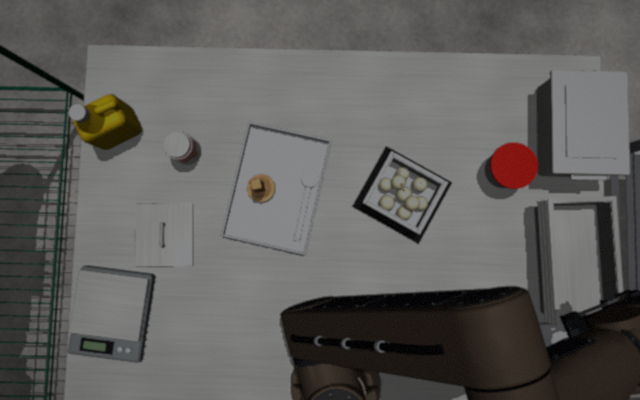

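View pics/wrist0.png

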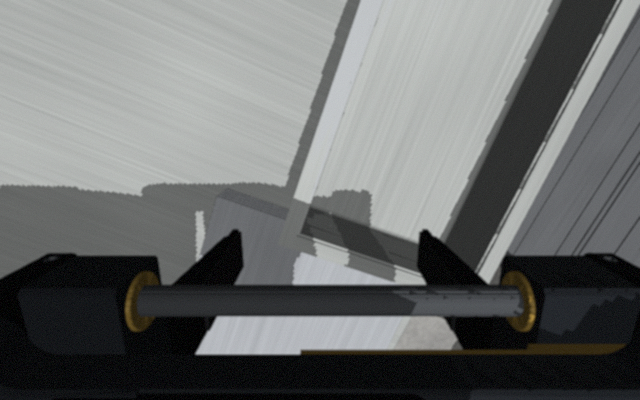

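The top view shows the tamper near (261,187), the tray around it, the pan near (402,194), the lid at (164,235), the jar at (181,148) and the tub at (513,165). I'll enlarge these.

```bash
cat > h.py <<'E'
from cell import *
import cv2, numpy as np
from scipy.spatial.transform import Rotation as Ro
def ray(d,u,v):
    r=np.linalg.inv(d["R"])@np.array([(u-d["cx"])/d["fx"],(v-d["cy"])/d["fy"],1]); c=-d["R"].T@d["t"]; return c,r/np.linalg.norm(r)
def atz(d,u,v,z):
    c,r=ray(d,u,v); return c+r*(z-c[2])/r[2]
def tri(obs):
    A=np.zeros((3,3));b=np.zeros(3)
    for d,u,v in obs:
        c,r=ray(d,u,v);P=np.eye(3)-np.outer(r,r);A+=P;b+=P@c
    return np.linalg.solve(A,b)
def proj(d,X):
    p=d["R"]@np.array(X,float)+d["t"];return np.array([d["fx"]*p[0]/p[2]+d["cx"],d["fy"]*p[1]/p[2]+d["cy"]])
def crop(d,x0,y0,x1,y1,k,fn):
    cv2.imwrite(fn,cv2.resize(d["img"][y0:y1,x0:x1,::-1],None,fx=k,fy=k,interpolation=cv2.INTER_CUBIC))
E
python3 - <<'E'
from h import *
d=read_camera("top"); crop(d,215,115,345,265,4,"pics/t1.png"); crop(d,345,140,460,250,5,"pics/t2.png")
d=read_camera("scene"); crop(d,305,165,415,260,6,"pics/s1.png");crop(d,200,190,300,270,6,"pics/s2.png")
E
```

```text
(no output)
```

View pics/t1.png

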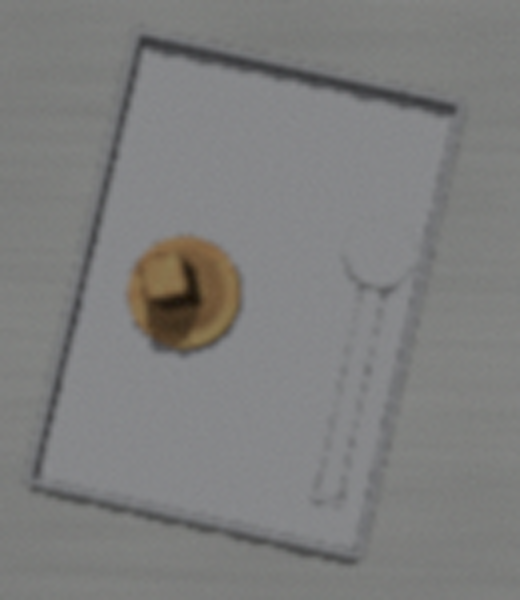

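View pics/t2.png

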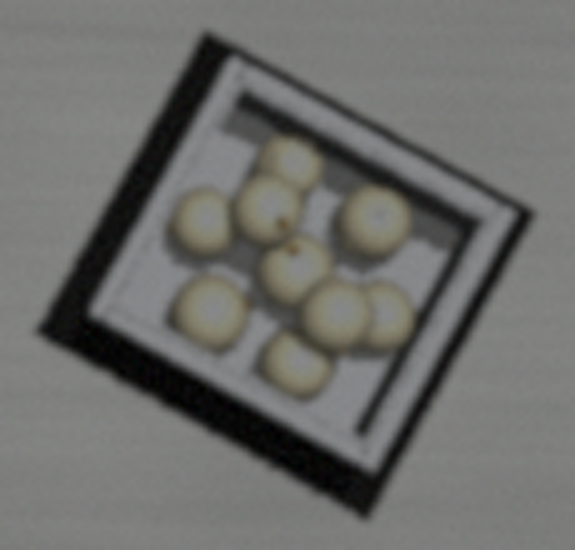

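View pics/s1.png

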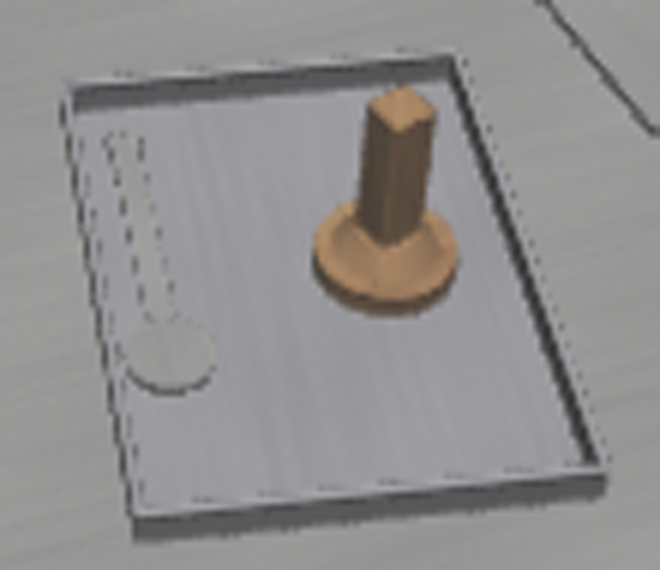

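View pics/s2.png

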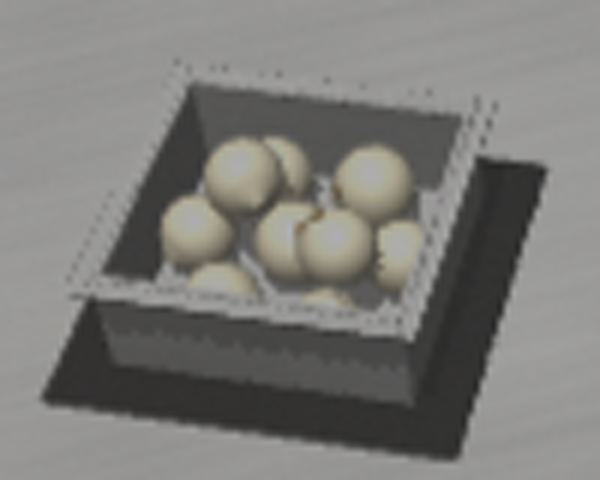

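```bash
python3 - <<'E'
from h import *
np.set_printoptions(precision=1,suppress=True)
t=read_camera("top"); s=read_camera("scene")
T=lambda a,b:(345+a/5,140+b/5); T1=lambda a,b:(215+a/4,115+b/4); S1=lambda a,b:(305+a/6,165+b/6); S2=lambda a,b:(200+a/6,190+b/6)
print("tamper top",tri([(t,*T1(165,275)),(s,*S1(402,110))]))
print("foot",atz(t,*T1(185,293),18), atz(s,*S1(385,250),18))
tc=[T1(140,40),T1(457,107),T1(357,558),T1(35,487)]
P=np.array([atz(t,*p,24) for p in tc]);print("tray",P,P.mean(0))
d=P[0]-P[3];print(np.degrees(np.arctan2(d[1],d[0])),np.linalg.norm(d),np.linalg.norm(P[0]-P[1]))
d=P[1]-P[2];print(np.degrees(np.arctan2(d[1],d[0])))
mc=np.array([atz(t,*T(*p),2) for p in [(210,33),(533,213),(368,518),(42,332)]])
fc=np.array([atz(t,*T(*p),68) for p in [(233,55),(520,210),(378,475),(90,318)]])
for P in (mc,fc):
    print(P,P.mean(0)); 
    for a,b in((0,1),(3,2),(3,0),(2,1)):
        d=P[b]-P[a];print(np.degrees(np.arctan2(d[1],d[0])),np.linalg.norm(d))
print("flange scene",[atz(s,*S2(*p),68) for p in [(180,68),(490,105),(410,335),(72,293)]])
print("up1",tri([(t,*T(268,208)),(s,*S2(243,173))]),"up2",tri([(t,*T(338,313)),(s,*S2(335,245))]))
print("R?",tri([(t,*T(376,218)),(s,*S2(373,183))]),tri([(t,*T(376,218)),(s,*S2(195,230))]),tri([(t,*T(203,220)),(s,*S2(373,183))]))
for p in [(268,208),(338,313),(292,163),(203,220),(376,218),(296,270),(212,312),(383,315),(296,362)]:
  print(p,atz(t,*T(*p),28),atz(t,*T(*p),57),"scene crop z28",(proj(s,atz(t,*T(*p),28))-[200,190])*6,"z55",(proj(s,atz(t,*T(*p),55))-[200,190])*6)
# lid, jar, tub
print("lid",atz(t,164,235,5),"jar",atz(t,181,148,110),"tub",atz(t,513,165,95))
E
```

```text
tamper top [537.7 222.2 115.9]
foot [535.  219.9  18. ] [543.2 221.1  18. ]
tray [[713.6 257.5  24. ]
 [670.9  31.8  24. ]
 [353.   93.4  24. ]
 [396.4 318.6  24. ]] [533.5 175.3  24. ]
-10.90667855200136 322.99456189225367 229.63291316964123
-10.955434666189436
[[ 664.9 -133.6    2. ]
 [ 565.8 -318.4    2. ]
 [ 390.9 -226.4    2. ]
 [ 491.2  -41.     2. ]] [ 528.2 -179.8    2. ]
-118.21236982348856 209.7752318378542
-118.4192408976783 210.8236634574025
-28.06127174716022 196.8615047538312
-27.758293621802693 197.62822079005267
[[ 640.8 -139.1   68. ]
 [ 559.5 -295.8   68. ]
 [ 414.3 -220.1   68. ]
 [ 495.1  -63.8   68. ]] [ 527.4 -179.7   68. ]
-117.43441499148176 176.54921319565892
-117.34094669158993 176.01294584557326
-27.326682629264308 164.05851965302966
-27.5141901496065 163.77125338774923
flange scene [array([ 424.2, -214.1,   68. ]), array([504.1, -63.8,  68. ]), array([ 642.2, -138.1,   68. ]), array([ 564.6, -288.5,   68. ])]
up1 [ 550.6 -175.6  102.4] up2 [ 511.  -181.7    8.1]
R? [ 558.  -173.7  102.8] [ 551.7 -220.7   76.3] [ 548.  -129.    75.5]
(268, 208) [ 562.  -164
[... 287 characters left out ...]
]
(203, 220) [ 554.3 -128.4   28. ] [ 551.1 -125.2   57. ] scene crop z28 [398.2 253.7] z55 [397.  212.9]
(376, 218) [ 557.8 -224.8   28. ] [ 554.5 -219.7   57. ] scene crop z28 [213.  304.2] z55 [212.9 262.3]
(296, 270) [ 527.6 -180.6   28. ] [ 524.9 -176.4   57. ] scene crop z28 [288.3 240.8] z55 [287.8 200.3]
(212, 312) [ 503.  -134.1   28. ] [ 500.8 -130.9   57. ] scene crop z28 [366.3 186.9] z55 [365.4 147.6]
(383, 315) [ 503.6 -229.2   28. ] [ 501.4 -224.    57. ] scene crop z28 [187.5 230.3] z55 [187.6 190.1]
(296, 362) [ 476.3 -181.2   28. ] [ 474.6 -177.    57. ] scene crop z28 [269.3 172.6] z55 [268.9 133.6]
lid [397.2 491.3   5. ] jar [628.2 424.4 110. ] tub [ 606.  -459.6   95. ]
```

```bash
cat >> h.py <<'E'
def go(x,y,z,yaw=None,n=None):
    "print the tool-frame total shift and turn to target"
    s=state();p=s["eef_pos"];R=Ro.from_euler("xyz",s["tcp_rot"])
    d=R.inv().apply(np.array([x,y,z])-p); 
    w=(R.inv()*Ro.from_euler("xyz",[np.pi,0,s["tcp_rot"][2] if yaw is None else yaw])).as_rotvec()
    n=n or int(np.ceil(max(np.abs(d).max()/48,np.linalg.norm(d)/49,np.abs(w).max()/.14)))
    print("n",n,"per row",np.round(d/n/1000,4),np.round(w/n,4),"tot",np.round(d,1),np.round(w,3))
E
python3 - <<'E'
from h import *
np.set_printoptions(precision=1,suppress=True)
w=read_camera("wrist");c=-w["R"].T@w["t"];s=state();R=Ro.from_euler("xyz",s["tcp_rot"])
print("cam in tool",R.inv().apply(c-s["eef_pos"]),"axis",R.inv().apply(w["R"][2]))
go(450,-260,360,0.115)
E
```

```text
cam in tool [  75.8   -0.9 -155.6] axis [-0.3 -0.   1. ]
n 9 per row [ 0. -0. -0.] [-0. -0.  0.] tot [ 315.8 -212.2 -131.4] [-0.  -0.   0.3]
```

```bash
sed -i 's/^import cv2.*/&\nnp.set_printoptions(precision=4,suppress=True)/' h.py; python3 - <<'E'
from h import *
go(570,-190,300,0.115,10)
E
```

```text
n 10 per row [ 0.0453 -0.0231 -0.0071] [-0.     -0.      0.0279] tot [ 453.4 -230.8  -71.4] [-0.    -0.     0.279]
```

Request:
play_rows(
  moves=[
    [0.042, -0.026, -0.008, 0, 0, 0.03, 100],
    [0.042, -0.026, -0.008, 0, 0, 0.03, 100],
    [0.042, -0.026, -0.008, 0, 0, 0.03, 100],
    [0.042, -0.026, -0.008, 0, 0, 0.03, 100],
    [0.042, -0.026, -0.008, 0, 0, 0.03, 100],
    [0.042, -0.026, -0.008, 0, 0, 0.03, 100],
    [0.042, -0.026, -0.008, 0, 0, 0.03, 100],
    [0.042, -0.026, -0.008, 0, 0, 0.03, 100],
  ],
)

```text
t: 1.2
eef_pos: [501.6, -284.0, 292.3]
tcp_rot: [-3.141, 0.0, 0.135]
ft_force: [0.5, -0.2, 0.4]
opening: 1.002
```

```bash
python3 - <<'E'
from h import *
print(state())
go(570,-190,300,0.115)
E
```

```text
{'t': 1.2, 'joints': array([-0.63  ,  0.3631,  1.5948,  0.0003,  1.184 ,  0.8054]), 'qvel': array([ 0.8565,  0.1475, -0.4579,  0.0009,  0.2996,  1.1648]), 'tau': array([ -5.4431, -57.4381, -24.1099,   0.1468,  -0.3918,  -1.9095]), 'eef_pos': array([ 501.6169, -284.0447,  292.2886]), 'tcp_rot': array([-3.1411,  0.    ,  0.1353]), 'ft_force': array([ 0.4735, -0.1642,  0.3534]), 'moment': array([-0.0169,  0.0238, -0.0458]), 'opening': 1.0024292044596856}
n 3 per row [ 0.0268 -0.028  -0.0026] [-0.0002  0.      0.0068] tot [ 80.4 -84.   -7.7] [-0.    0.    0.02]
```

Request:
play_rows(
  moves=[
    [0.03, -0.03, -0.003, 0, 0, 0.01, 100],
    [0.025, -0.028, -0.003, 0, 0, 0, 100],
    [0, 0, 0, 0, 0, 0, 100],
    [0, 0, 0, 0, 0, 0, 100],
  ],
)

```text
t: 1.6
eef_pos: [554.0, -211.9, 299.6]
tcp_rot: [3.141, -0.002, 0.13]
ft_force: [-0.3, -0.0, -0.2]
opening: 0.997
```

```bash
python3 - <<'E'
from h import *
s=state();print(s["eef_pos"],s["tcp_rot"],s["ft_force"])
w=read_camera("wrist");cv2.imwrite("pics/w1.png",w["img"][:,:,::-1]); np.savez("w1.npz",**w)
E
```

```text
[ 553.969  -211.8987  299.5982] [ 3.1411 -0.0023  0.1304] [-0.265  -0.0446 -0.2251]
```

View pics/w1.png

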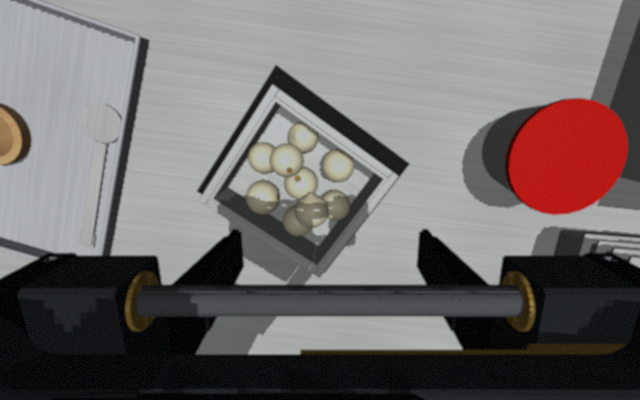

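The wrist view shows the heaped onions at about (286,159) and (312,208), and the pan flange corners at about (276,88), (402,176), (318,272) and (203,190).

```bash
python3 - <<'E'
from h import *
t=read_camera("top"); s=read_camera("scene"); w=dict(np.load("w1.npz"))
T=lambda a,b:(345+a/5,140+b/5); S2=lambda a,b:(200+a/6,190+b/6)
print("A",tri([(t,*T(268,208)),(w,286,159)]),tri([(t,*T(268,208)),(s,*S2(335,245)),(w,286,159)]))
print("B",tri([(t,*T(338,313)),(w,312,208)]),tri([(t,*T(338,313)),(s,*S2(243,173)),(w,312,208)]))
crop(w,180,50,430,290,3,"pics/w1c.png")
go(585,205,300,0.115)
E
```

```text
A [ 559.5212 -159.2655   58.0349] [ 559.5908 -159.4331   52.4067]
B [ 502.9505 -197.497    55.896 ] [ 503.2118 -196.5876   59.2209]
n 9 per row [ 0.0094 -0.0456 -0.    ] [ 0.0001 -0.0003  0.0014] tot [  84.8 -410.8   -0.4] [ 0.    -0.002  0.013]
```

View pics/w1c.png

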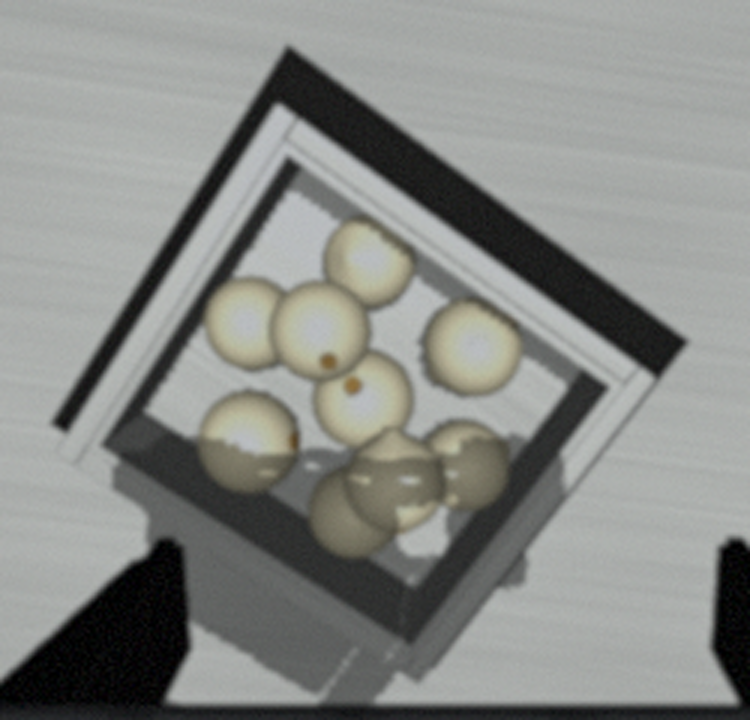

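Request:
play_rows(
  moves=[
    [0.01, -0.048, 0, 0, 0, 0, 100],
    [0.01, -0.048, 0, 0, 0, 0, 100],
    [0.01, -0.048, 0, 0, 0, 0, 100],
    [0.01, -0.048, 0, 0, 0, 0, 100],
    [0.01, -0.048, 0, 0, 0, 0, 100],
    [0.01, -0.048, 0, 0, 0, 0, 100],
    [0.01, -0.048, 0, 0, 0, 0, 100],
    [0.01, -0.048, 0, 0, 0, 0, 100],
  ],
)

```text
t: 2.55
eef_pos: [586.6, 174.7, 298.9]
tcp_rot: [3.14, -0.002, 0.103]
ft_force: [0.6, -0.3, -1.0]
opening: 0.998
```

Request:
play_rows(
  moves=[
    [0.01, -0.03, 0, 0, 0, 0, 100],
    [0, -0.005, 0, 0, 0, 0, 100],
    [0, 0, 0, 0, 0, 0, 100],
  ],
)

```text
t: 2.85
eef_pos: [593.2, 213.6, 298.1]
tcp_rot: [3.14, -0.001, 0.104]
ft_force: [0.4, -0.5, 0.1]
opening: 1.0
```

```bash
python3 - <<'E'
from h import *
s=state();print(s["eef_pos"],s["tcp_rot"],s["ft_force"])
w=read_camera("wrist");cv2.imwrite("pics/w2.png",w["img"][:,:,::-1]); np.savez("w2.npz",**w)
crop(w,200,60,420,260,3,"pics/w2c.png")
E
```

```text
[593.2118 213.6231 298.138 ] [ 3.1397 -0.0014  0.1042] [ 0.365  -0.488   0.0705]
```

View pics/w2c.png

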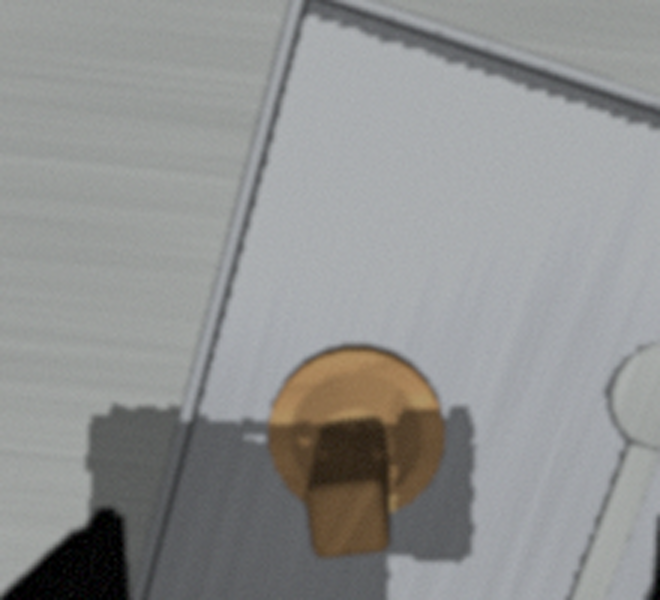

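The handle's top face has crop corners at (308,488), (386,482), (389,550) and (318,557).

```bash
python3 - <<'E'
from h import *
t=read_camera("top"); s=read_camera("scene"); w=dict(np.load("w2.npz"))
C=lambda a,b:(200+a/3,60+b/3)
P=np.array([atz(w,*C(*p),122) for p in [(308,488),(386,482),(389,550),(318,557)]]);print(P,P.mean(0))
for a,b in((0,1),(3,2),(0,3),(1,2)):
    d=P[b]-P[a];print((np.degrees(np.arctan2(d[1],d[0]))+45)%90-45,np.linalg.norm(d))
m=C(350,519)
print(tri([(w,*m),(t,256.2,183.8)]),tri([(w,*m),(t,256.2,183.8),(s,372,183.3)]))
print("foot",atz(w,*C(357,432),18))
crop(t,240,165,280,210,12,"pics/t3.png")
E
```

```text
[[547.7133 237.8769 122.    ]
 [552.6902 211.3224 122.    ]
 [527.6831 207.6604 122.    ]
 [522.4474 232.2403 122.    ]] [537.6335 222.275  122.    ]
10.615357690928505 27.01684921676151
12.024799995817247 25.13132518616215
12.576098095278525 25.887019986841057
8.330948422626932 25.273795525858542
[536.4097 221.2542 117.3792] [536.9088 222.3075 116.2486]
foot [538.6784 223.0913  18.    ]
```

View pics/t3.png

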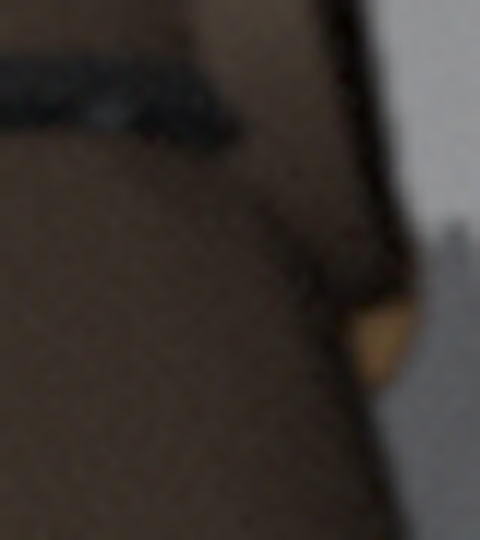

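```bash
python3 - <<'E'
from h import *
go(537.5,222.3,180,0.19)
E
```

```text
n 3 per row [-0.0183 -0.0053  0.0394] [ 0.0006 -0.0006 -0.0292] tot [-54.8 -15.8 118.3] [ 0.002 -0.002 -0.088]
```

Request:
play_rows(
  moves=[
    [-0.02, -0.005, 0.04, 0, 0, -0.03, 100],
    [-0.02, -0.006, 0.04, 0, 0, -0.03, 100],
    [-0.015, -0.005, 0.03, 0, 0, -0.03, 100],
    [0, 0, 0, 0, 0, 0, 100],
    [0, 0, 0, 0, 0, 0, 100],
  ],
)

```text
t: 3.5
eef_pos: [537.8, 213.8, 188.3]
tcp_rot: [3.139, -0.007, 0.185]
ft_force: [0.4, -0.0, 1.1]
opening: 1.0
```

```bash
python3 - <<'E'
from h import *
s=state();print(s["eef_pos"],s["tcp_rot"],s["ft_force"])
go(537.5,222.3,88,0.19)
E
```

```text
[537.8197 213.7867 188.3411] [ 3.139  -0.0072  0.1852] [ 0.4155 -0.0124  1.1308]
n 3 per row [ 0.0002 -0.0029  0.0334] [ 0.0009 -0.0024 -0.0016] tot [  0.5  -8.7 100.3] [ 0.003 -0.007 -0.005]
```

Request:
play_rows(
  moves=[
    [0, -0.009, 0.01, 0.003, -0.007, -0.005, 100],
    [0, 0, 0.03, 0, 0, 0, 100],
    [0, 0, 0.02, 0, 0, 0, 100],
    [0, 0, 0, 0, 0, 0, 100],
    [0, 0, 0, 0, 0, 0, 100],
  ],
)

```text
t: 4.0
eef_pos: [543.1, 223.6, 132.4]
tcp_rot: [-3.139, -0.012, 0.185]
ft_force: [0.1, 0.9, 0.1]
opening: 1.002
```

```bash
python3 - <<'E'
from h import *
s=state();print(s["eef_pos"],s["tcp_rot"],s["ft_force"])
go(537.5,222.3,88,0.19)
w=read_camera("wrist");cv2.imwrite("pics/w3.png",w["img"][:,:,::-1])
E
```

```text
[543.0933 223.5999 132.4022] [-3.1393 -0.0116  0.185 ] [0.0994 0.9494 0.0669]
n 1 per row [-0.0063  0.0004  0.0443] [-0.0023 -0.0116 -0.005 ] tot [-6.3  0.4 44.3] [-0.002 -0.012 -0.005]
```

View pics/w3.png

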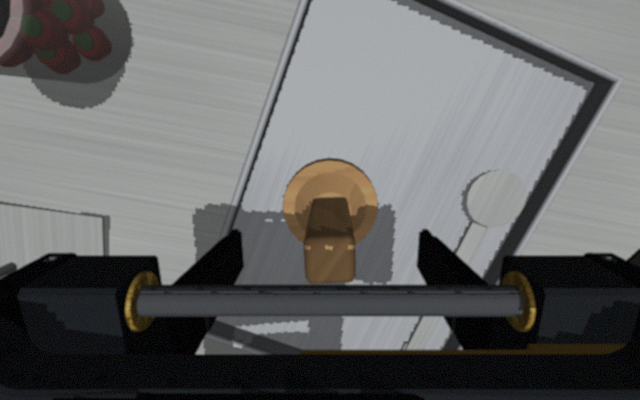

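Request:
play_rows(
  moves=[
    [-0.006, 0, 0.02, -0.002, -0.012, -0.005, 100],
    [0, 0, 0.015, 0, 0, 0, 100],
    [0, 0, 0, 0, 0, 0, 100],
    [0, 0, 0, 0, 0, 0, 100],
  ],
)

```text
t: 4.45
eef_pos: [540.5, 223.5, 102.1]
tcp_rot: [-3.141, -0.008, 0.19]
ft_force: [0.2, -0.0, -0.0]
opening: 1.002
```

```bash
python3 - <<'E'
from h import *
s=state();print(s["eef_pos"],s["tcp_rot"],s["ft_force"])
go(537.5,222.3,89,0.19)
E
```

```text
[540.4579 223.537  102.0807] [-3.1405 -0.0079  0.1896] [ 0.175  -0.0321 -0.0479]
n 1 per row [-0.0032  0.0007  0.0131] [-0.0011 -0.008  -0.0004] tot [-3.2  0.7 13.1] [-0.001 -0.008 -0.   ]
```

Request:
play_rows(
  moves=[
    [-0.003, 0.001, 0.013, -0.001, -0.01, 0, 100],
    [0, 0, 0.002, 0, -0.002, 0, 100],
    [0, 0, 0, 0, 0, 0, 100],
  ],
)

```text
t: 4.75
eef_pos: [538.7, 222.2, 88.3]
tcp_rot: [-3.141, 0.002, 0.19]
ft_force: [0.3, 0.2, -0.7]
opening: 1.002
```

```bash
python3 - <<'E'
from h import *
s=state();print(s["eef_pos"],s["tcp_rot"],s["ft_force"])
go(537.5,222.3,89,0.19)
E
```

```text
[538.6554 222.2271  88.2773] [-3.1412  0.0016  0.1895] [ 0.3365  0.1669 -0.6658]
n 1 per row [-0.0011 -0.0003 -0.0007] [-0.0004  0.0016 -0.0005] tot [-1.1 -0.3 -0.7] [-0.     0.002 -0.   ]
```

Close the gripper.

Request:
play_rows(
  moves=[
    [0, 0, 0, 0, 0, 0, 0],
    [0, 0, 0, 0, 0, 0, 0],
    [0, 0, 0, 0, 0, 0, 0],
    [0, 0, 0, 0, 0, 0, 0],
    [0, 0, 0, 0, 0, 0, 0],
    [0, 0, 0, 0, 0, 0, 0],
  ],
)

```text
t: 5.35
eef_pos: [539.0, 222.3, 89.0]
tcp_rot: [-3.141, 0.001, 0.189]
ft_force: [-0.4, 0.3, 0.7]
opening: 0.553
```

```bash
python3 - <<'E'
from h import *
s=state();print(s["eef_pos"],s["tcp_rot"],s["ft_force"],s["moment"],s["opening"])
E
```

```text
[538.9651 222.314   88.9882] [-3.1411  0.0007  0.1895] [-0.3561  0.3222  0.6557] [0.052  0.0014 0.0111] 0.552625404298856
```

Still closing (55%).

Request:
play_rows(
  moves=[
    [0, 0, 0, 0, 0, 0, 0],
    [0, 0, 0, 0, 0, 0, 0],
    [0, 0, 0, 0, 0, 0, 0],
    [0, 0, 0, 0, 0, 0, 0],
    [0, 0, 0, 0, 0, 0, 0],
    [0, 0, 0, 0, 0, 0, 0],
  ],
)

```text
t: 5.95
eef_pos: [538.9, 222.4, 88.9]
tcp_rot: [-3.141, 0.001, 0.19]
ft_force: [-0.2, 0.3, -0.1]
opening: 0.292
```

```bash
python3 - <<'E'
from h import *
s=state();print(s["eef_pos"],s["tcp_rot"],s["ft_force"],s["moment"],s["opening"],s["opening"]*95)
E
```

```text
[538.913  222.3627  88.937 ] [-3.1411  0.0007  0.1895] [-0.1763  0.3429 -0.0667] [ 0.0116 -0.0885  0.0254] 0.292056567078885 27.745373872494074
```

Gripped at 27.7 mm, so it matches the 28 mm handle. Now lift.

Request:
play_rows(
  moves=[
    [0, 0, -0.01, 0, 0, 0, 0],
    [0, 0, -0.02, 0, 0, 0, 0],
    [0, 0, -0.03, 0, 0, 0, 0],
    [0, 0, -0.03, 0, 0, 0, 0],
    [0, 0, -0.03, 0, 0, 0, 0],
    [0, 0, -0.02, 0, 0, 0, 0],
    [0, 0, 0, 0, 0, 0, 0],
    [0, 0, 0, 0, 0, 0, 0],
  ],
)

```text
t: 6.75
eef_pos: [537.5, 221.8, 236.2]
tcp_rot: [-3.141, 0.004, 0.189]
ft_force: [0.1, 0.3, -2.5]
opening: 0.291
```

```bash
python3 - <<'E'
from h import *
s=state();print(s["eef_pos"],s["tcp_rot"],s["ft_force"],s["moment"],s["opening"])
w=read_camera("wrist");cv2.imwrite("pics/w4.png",w["img"][:,:,::-1])
d=read_camera("scene");crop(d,300,120,430,260,5,"pics/s4.png")
go(555,-166,225,0.19)
go(531,-178,225,0.19)
E
```

```text
[537.5467 221.791  236.1651] [-3.1414  0.0041  0.1894] [ 0.121   0.3427 -2.5226] [ 0.0477 -0.0459  0.0048] 0.29136571286842494
n 9 per row [-0.0062  0.0427  0.0012] [-0.      0.0006 -0.0001] tot [-55.8 384.2  10.8] [-0.     0.005 -0.001]
n 9 per row [-0.0091  0.0435  0.0012] [-0.      0.0006 -0.0001] tot [-81.6 391.4  10.9] [-0.     0.005 -0.001]
```

View pics/w4.png

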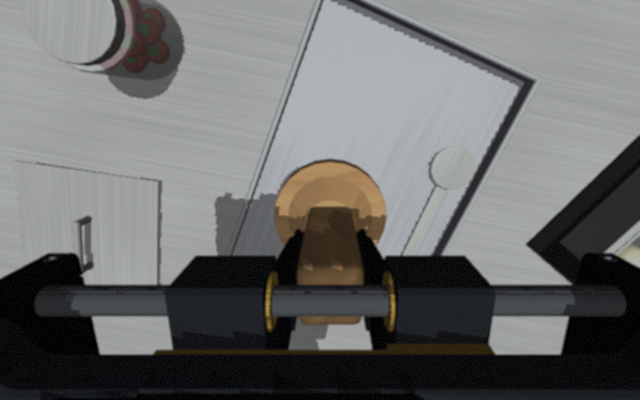

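View pics/s4.png

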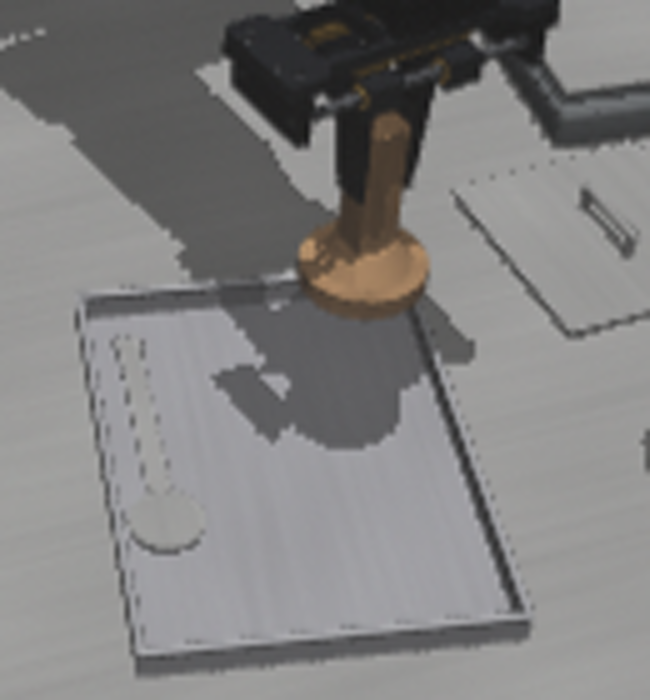

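Request:
play_rows(
  moves=[
    [-0.007, 0.045, 0.001, 0, 0, 0, 0],
    [-0.007, 0.045, 0.001, 0, 0, 0, 0],
    [-0.007, 0.045, 0.001, 0, 0, 0, 0],
    [-0.007, 0.045, 0.001, 0, 0, 0, 0],
    [-0.007, 0.045, 0.001, 0, 0, 0, 0],
    [-0.007, 0.045, 0.001, 0, 0, 0, 0],
    [-0.007, 0.045, 0.001, 0, 0, 0, 0],
    [-0.007, 0.045, 0.001, 0, 0, 0, 0],
  ],
)

```text
t: 7.65
eef_pos: [547.9, -149.8, 216.6]
tcp_rot: [-3.136, 0.02, 0.199]
ft_force: [1.7, 0.6, -3.0]
opening: 0.294
```

```bash
python3 - <<'E'
from h import *
go(553,-164,215,0.19)
E
```

```text
n 1 per row [0.0022 0.0149 0.0014] [-0.0058  0.0202  0.0086] tot [ 2.2 14.9  1.4] [-0.006  0.02   0.009]
```

Request:
play_rows(
  moves=[
    [0.001, 0.006, -0.002, -0.005, 0.02, 0.008, 0],
    [0, 0, 0, 0, 0, 0, 0],
    [0, 0, 0, 0, 0, 0, 0],
  ],
)

```text
t: 7.95
eef_pos: [548.8, -160.4, 214.4]
tcp_rot: [-3.138, 0.005, 0.184]
ft_force: [-0.5, 0.1, -1.9]
opening: 0.292
```

```bash
python3 - <<'E'
from h import *
s=state();print(s["eef_pos"],s["tcp_rot"],s["ft_force"])
go(553,-164,190,0.19)
E
```

```text
[ 548.7847 -160.3565  214.4174] [-3.138   0.0051  0.1839] [-0.4855  0.145  -1.9127]
n 1 per row [0.0036 0.0044 0.0244] [-0.0036  0.0051 -0.0061] tot [ 3.6  4.4 24.4] [-0.004  0.005 -0.006]
```

Request:
play_rows(
  moves=[
    [0.003, 0.004, 0.015, -0.003, 0.005, -0.005, 0],
    [0, 0, 0.015, 0, 0, 0, 0],
    [0, 0, 0, 0, 0, 0, 0],
    [0, 0, 0, 0, 0, 0, 0],
  ],
)

```text
t: 8.35
eef_pos: [552.4, -158.5, 183.1]
tcp_rot: [-3.139, 0.002, 0.195]
ft_force: [0.1, -0.7, -2.2]
opening: 0.294
```

```bash
python3 - <<'E'
from h import *
s=state();print(s["eef_pos"],s["tcp_rot"],s["ft_force"])
go(553,-164,170,0.19)
w=read_camera("wrist");crop(w,150,60,480,260,2,"pics/w5.png")
d=read_camera("scene");crop(d,190,150,310,270,5,"pics/s5.png")
t=read_camera("top");crop(t,345,140,460,250,5,"pics/t5.png")
E
```

```text
[ 552.4028 -158.4585  183.051 ] [-3.1393  0.0023  0.1952] [ 0.1114 -0.6897 -2.1666]
n 1 per row [-0.0005  0.0056  0.013 ] [-0.0023  0.0023  0.0052] tot [-0.5  5.6 13. ] [-0.002  0.002  0.005]
```

View pics/w5.png

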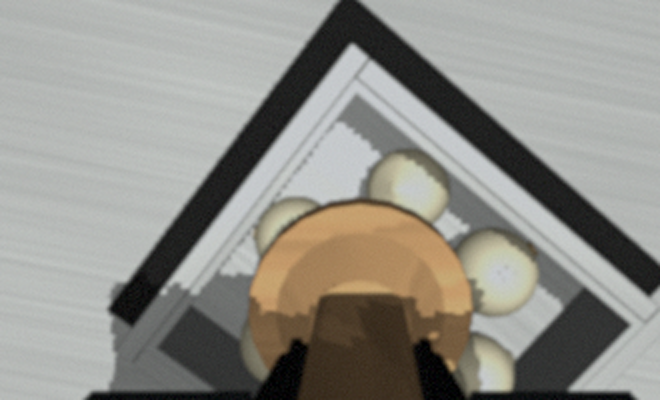

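View pics/s5.png

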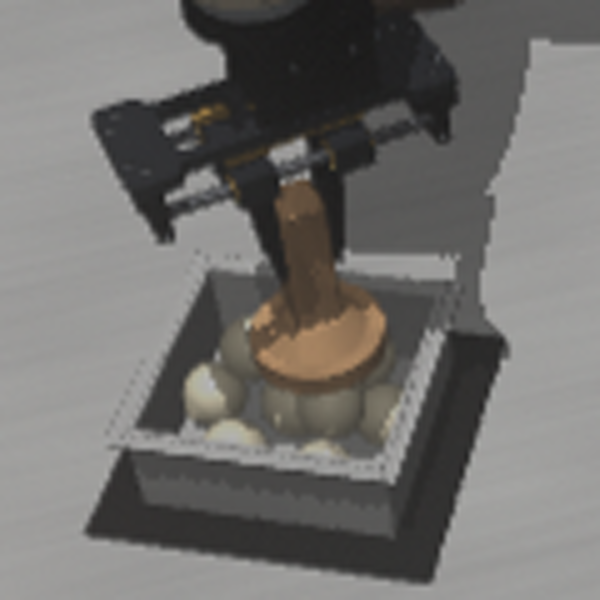

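The foot hovers over onion A and well inside the flange. I'll descend gently until contact.

Request:
play_rows(
  moves=[
    [-0.001, 0.004, 0.006, -0.002, 0.002, 0.004, 0],
    [0, 0, 0.005, 0, 0, 0, 0],
    [0, 0, 0.003, 0, 0, 0, 0],
  ],
)

```text
t: 8.8
eef_pos: [552.8, -163.5, 169.9]
tcp_rot: [3.14, -0.003, 0.191]
ft_force: [0.3, 0.2, -2.1]
opening: 0.293
```

Request:
play_rows(
  moves=[
    [0, 0, 0.002, 0, 0, 0, 0],
    [0, 0, 0.002, 0, 0, 0, 0],
  ],
)

```text
t: 9.0
eef_pos: [552.6, -163.7, 165.3]
tcp_rot: [3.14, -0.002, 0.19]
ft_force: [-0.7, 0.0, -2.3]
opening: 0.292
```

Request:
play_rows(
  moves=[
    [0, 0, 0.002, 0, 0, 0, 0],
  ],
)

```text
t: 9.1
eef_pos: [552.6, -163.7, 163.1]
tcp_rot: [3.14, -0.002, 0.19]
ft_force: [-0.2, 0.0, -1.4]
opening: 0.294
```

Request:
play_rows(
  moves=[
    [0, 0, 0.002, 0, 0, 0, 0],
  ],
)

```text
t: 9.2
eef_pos: [552.6, -163.7, 160.9]
tcp_rot: [3.14, -0.002, 0.19]
ft_force: [0.5, -0.7, -1.7]
opening: 0.292
```

Request:
play_rows(
  moves=[
    [0, 0, 0.002, 0, 0, 0, 0],
  ],
)

```text
t: 9.3
eef_pos: [552.7, -163.7, 158.8]
tcp_rot: [3.14, -0.003, 0.19]
ft_force: [0.8, -0.0, -2.0]
opening: 0.29
```

Request:
play_rows(
  moves=[
    [0, 0, 0.002, 0, 0, 0, 0],
  ],
)

```text
t: 9.4
eef_pos: [552.8, -163.8, 157.0]
tcp_rot: [3.139, -0.003, 0.19]
ft_force: [-0.8, 0.4, 3.1]
opening: 0.294
```

Request:
play_rows(
  moves=[
    [0, 0, 0.0015, 0, 0, 0, 0],
  ],
)

```text
t: 9.5
eef_pos: [553.0, -163.9, 155.8]
tcp_rot: [3.139, -0.003, 0.19]
ft_force: [-0.6, 0.6, 2.6]
opening: 0.293
```

Request:
play_rows(
  moves=[
    [0, 0, 0.0015, 0, 0, 0, 0],
  ],
)

```text
t: 9.6
eef_pos: [553.1, -164.1, 154.5]
tcp_rot: [3.139, -0.004, 0.19]
ft_force: [-1.0, -0.3, 0.2]
opening: 0.293
```

Request:
play_rows(
  moves=[
    [0, 0, 0.0015, 0, 0, 0, 0],
  ],
)

```text
t: 9.7
eef_pos: [553.2, -164.1, 152.9]
tcp_rot: [3.138, -0.004, 0.19]
ft_force: [-0.2, 0.1, -1.5]
opening: 0.292
```

Request:
play_rows(
  moves=[
    [0, 0, 0.0015, 0, 0, 0, 0],
  ],
)

```text
t: 9.8
eef_pos: [553.1, -164.0, 151.1]
tcp_rot: [3.139, -0.004, 0.19]
ft_force: [0.1, -0.5, -1.8]
opening: 0.291
```

Request:
play_rows(
  moves=[
    [0, 0, 0.0015, 0, 0, 0, 0],
  ],
)

```text
t: 9.9
eef_pos: [553.0, -163.9, 149.2]
tcp_rot: [3.139, -0.004, 0.19]
ft_force: [0.6, -0.3, -1.5]
opening: 0.295
```

Request:
play_rows(
  moves=[
    [0, 0, 0.0015, 0, 0, 0, 0],
  ],
)

```text
t: 10.0
eef_pos: [552.9, -163.9, 147.3]
tcp_rot: [3.139, -0.003, 0.19]
ft_force: [0.0, -1.2, -2.0]
opening: 0.292
```

Request:
play_rows(
  moves=[
    [0, 0, 0.0015, 0, 0, 0, 0],
  ],
)

```text
t: 10.1
eef_pos: [552.8, -163.8, 145.5]
tcp_rot: [3.14, -0.003, 0.19]
ft_force: [0.5, 0.5, -2.4]
opening: 0.295
```

```bash
python3 - <<'E'
from h import *
w=read_camera("wrist");crop(w,150,60,480,260,2,"pics/w6.png")
d=read_camera("scene");crop(d,190,150,310,270,5,"pics/s6.png")
E
```

```text
(no output)
```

View pics/w6.png

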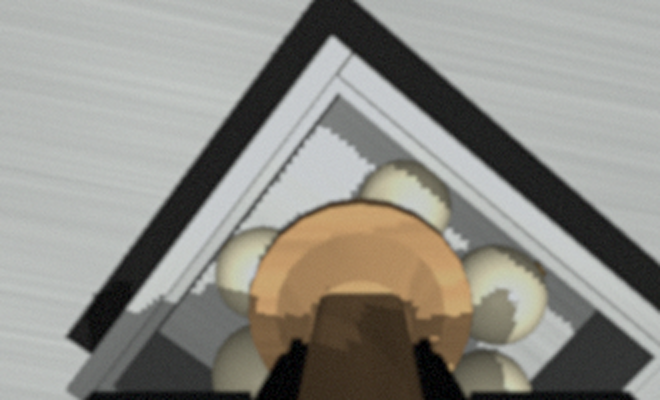

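View pics/s6.png

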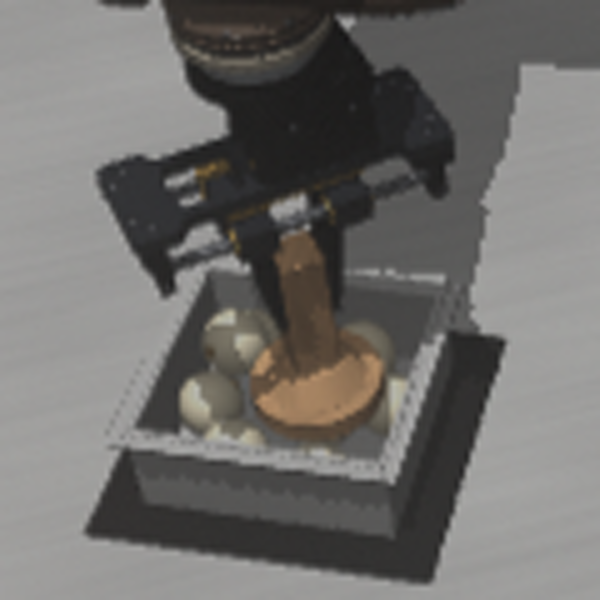

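Request:
play_rows(
  moves=[
    [0, 0, 0.0015, 0, 0, 0, 0],
  ],
)

```text
t: 10.3
eef_pos: [552.9, -163.8, 143.9]
tcp_rot: [3.14, -0.003, 0.19]
ft_force: [-0.1, -1.2, -2.8]
opening: 0.292
```

Request:
play_rows(
  moves=[
    [0, 0, 0.001, 0, 0, 0, 0],
  ],
)

```text
t: 10.4
eef_pos: [552.8, -163.8, 142.8]
tcp_rot: [3.14, -0.003, 0.19]
ft_force: [-0.1, 0.2, -2.8]
opening: 0.292
```

Request:
play_rows(
  moves=[
    [0, 0, 0.001, 0, 0, 0, 0],
  ],
)

```text
t: 10.5
eef_pos: [552.8, -163.8, 141.7]
tcp_rot: [3.14, -0.003, 0.19]
ft_force: [0.7, 0.6, -2.8]
opening: 0.294
```

Request:
play_rows(
  moves=[
    [0, 0, 0.001, 0, 0, 0, 0],
  ],
)

```text
t: 10.6
eef_pos: [552.9, -163.8, 140.6]
tcp_rot: [3.14, -0.003, 0.19]
ft_force: [-0.5, 0.8, -2.5]
opening: 0.294
```

Request:
play_rows(
  moves=[
    [0, 0, -0.015, 0, 0, 0, 0],
    [0, 0, -0.02, 0, 0, 0, 0],
    [0, 0, -0.015, 0, 0, 0, 0],
    [0, 0, 0, 0, 0, 0, 0],
    [0, 0, 0, 0, 0, 0, 0],
  ],
)

```text
t: 11.1
eef_pos: [552.2, -163.5, 190.9]
tcp_rot: [3.141, -0.001, 0.19]
ft_force: [0.3, -0.6, -2.4]
opening: 0.29
```

```bash
python3 - <<'E'
from h import *
go(508,-194,195,0.19)
t=read_camera("top");crop(t,345,140,460,250,5,"pics/t7.png")
d=read_camera("scene");crop(d,190,150,310,270,5,"pics/s7.png")
E
```

```text
n 2 per row [-0.0246  0.0108 -0.0021] [ 0.0005 -0.0007  0.    ] tot [-49.2  21.6  -4.1] [ 0.001 -0.001  0.   ]
```

View pics/t7.png

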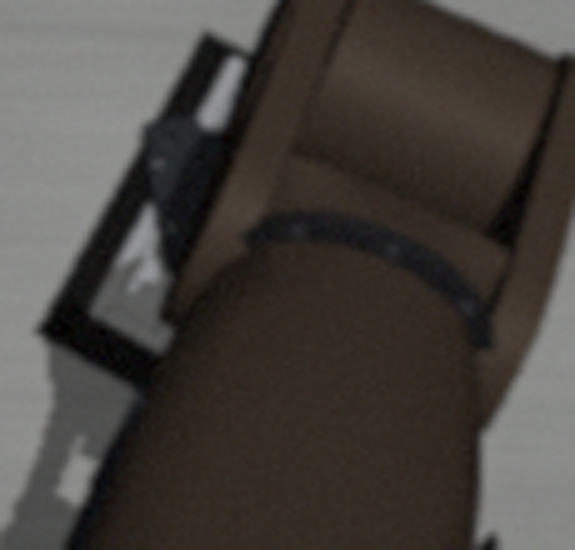

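View pics/s7.png

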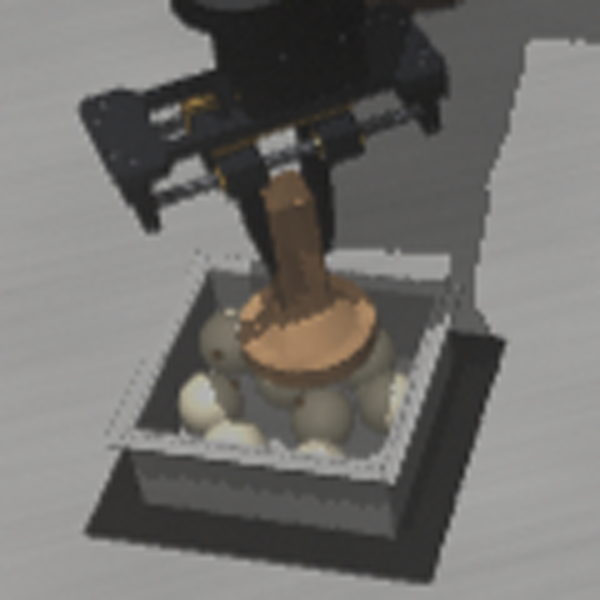

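Onion A is down. Now over to B.

Request:
play_rows(
  moves=[
    [-0.025, 0.011, 0, 0, 0, 0, 0],
    [-0.02, 0.009, 0, 0, 0, 0, 0],
    [0, 0, 0, 0, 0, 0, 0],
    [0, 0, 0, 0, 0, 0, 0],
  ],
)

```text
t: 11.6
eef_pos: [510.2, -191.8, 187.4]
tcp_rot: [-3.14, 0.002, 0.191]
ft_force: [0.5, -0.4, -2.1]
opening: 0.292
```

```bash
python3 - <<'E'
from h import *
go(508,-194,165,0.19)
w=read_camera("wrist");crop(w,150,60,480,260,2,"pics/w8.png")
d=read_camera("scene");crop(d,190,150,310,270,5,"pics/s8.png")
E
```

```text
n 1 per row [-0.0025  0.0018  0.0224] [-0.002   0.0023  0.0006] tot [-2.5  1.8 22.4] [-0.002  0.002  0.001]
```

View pics/w8.png

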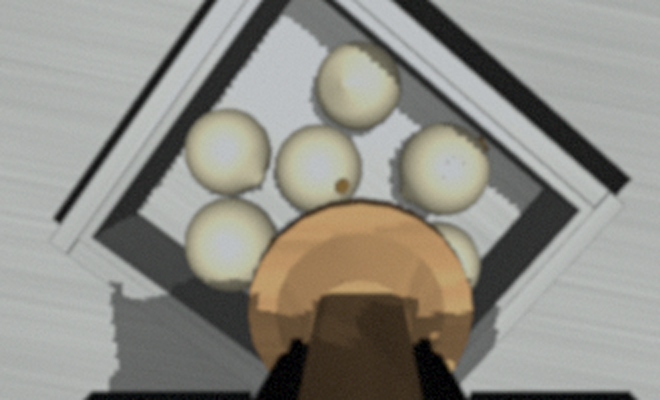

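View pics/s8.png

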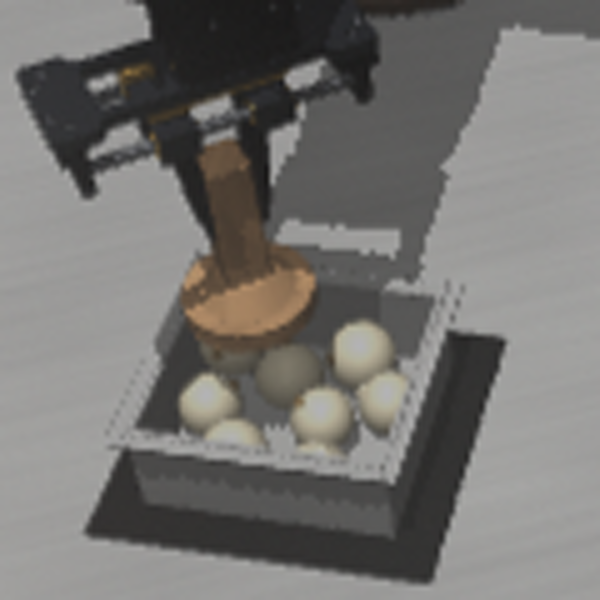

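Onion A now sits in the layer (at (318,165) in the wrist crop). Descend on B.

Request:
play_rows(
  moves=[
    [-0.002, 0.001, 0.006, -0.002, 0.002, 0, 0],
    [0, 0, 0.006, 0, 0, 0, 0],
    [0, 0, 0.004, 0, 0, 0, 0],
    [0, 0, 0.002, 0, 0, 0, 0],
  ],
)

```text
t: 12.1
eef_pos: [509.6, -191.9, 167.4]
tcp_rot: [-3.142, 0.0, 0.193]
ft_force: [-0.3, 0.4, -2.9]
opening: 0.292
```

Request:
play_rows(
  moves=[
    [0, 0, 0.002, 0, 0, 0, 0],
  ],
)

```text
t: 12.2
eef_pos: [509.7, -191.8, 165.0]
tcp_rot: [-3.141, 0.0, 0.193]
ft_force: [0.7, 0.6, 0.8]
opening: 0.294
```

Request:
play_rows(
  moves=[
    [0, 0, 0.002, 0, 0, 0, 0],
  ],
)

```text
t: 12.3
eef_pos: [510.3, -191.8, 163.8]
tcp_rot: [3.141, -0.001, 0.193]
ft_force: [-1.1, 4.3, 22.4]
opening: 0.294
```

Request:
play_rows(
  moves=[
    [0, 0, 0.0015, 0, 0, 0, 0],
  ],
)

```text
t: 12.4
eef_pos: [510.8, -191.7, 163.7]
tcp_rot: [3.14, -0.002, 0.193]
ft_force: [-3.4, 4.9, 19.0]
opening: 0.293
```

Request:
play_rows(
  moves=[
    [0.002, 0, 0.001, 0, 0, 0, 0],
  ],
)

```text
t: 12.5
eef_pos: [512.7, -191.0, 164.0]
tcp_rot: [3.141, -0.003, 0.193]
ft_force: [-3.7, 4.9, 12.6]
opening: 0.291
```

Request:
play_rows(
  moves=[
    [0, 0.002, 0.001, 0, 0, 0, 0],
  ],
)

```text
t: 12.6
eef_pos: [513.0, -192.3, 164.1]
tcp_rot: [3.141, -0.003, 0.193]
ft_force: [-4.0, 5.2, 12.5]
opening: 0.296
```

Request:
play_rows(
  moves=[
    [-0.002, 0, 0.001, 0, 0, 0, 0],
  ],
)

```text
t: 12.7
eef_pos: [511.3, -192.5, 164.0]
tcp_rot: [3.141, -0.004, 0.193]
ft_force: [1.4, 1.0, 0.4]
opening: 0.294
```

Request:
play_rows(
  moves=[
    [-0.001, -0.001, 0.0015, 0, 0, 0, 0],
  ],
)

```text
t: 12.8
eef_pos: [510.6, -192.0, 163.1]
tcp_rot: [3.14, -0.006, 0.193]
ft_force: [0.7, -0.7, 0.1]
opening: 0.296
```

Request:
play_rows(
  moves=[
    [-0.001, 0, 0.0013, 0, 0, 0, 0],
  ],
)

```text
t: 12.9
eef_pos: [509.9, -192.2, 161.9]
tcp_rot: [3.139, -0.006, 0.193]
ft_force: [1.5, 1.3, 4.3]
opening: 0.294
```

Request:
play_rows(
  moves=[
    [0, 0, 0.0013, 0, 0, 0, 0],
  ],
)

```text
t: 13.0
eef_pos: [510.2, -192.4, 161.1]
tcp_rot: [3.138, -0.008, 0.193]
ft_force: [0.5, 1.0, 8.4]
opening: 0.291
```

Request:
play_rows(
  moves=[
    [0, -0.001, 0.0013, 0.002, -0.003, 0, 0],
  ],
)

```text
t: 13.1
eef_pos: [510.7, -191.8, 160.3]
tcp_rot: [3.139, -0.006, 0.193]
ft_force: [1.3, -1.4, 7.4]
opening: 0.291
```

Request:
play_rows(
  moves=[
    [-0.001, 0, 0.0013, 0, -0.002, 0, 0],
  ],
)

```text
t: 13.2
eef_pos: [510.6, -192.4, 159.7]
tcp_rot: [3.137, -0.006, 0.193]
ft_force: [1.7, 1.6, 11.6]
opening: 0.293
```

Request:
play_rows(
  moves=[
    [0, 0.001, 0.0013, 0, -0.002, 0, 0],
  ],
)

```text
t: 13.3
eef_pos: [511.1, -193.4, 159.3]
tcp_rot: [3.136, -0.005, 0.193]
ft_force: [-2.7, 6.0, 14.2]
opening: 0.291
```

Request:
play_rows(
  moves=[
    [0.001, 0, 0.0013, 0, 0, 0, 0],
  ],
)

```text
t: 13.4
eef_pos: [512.1, -193.1, 158.9]
tcp_rot: [3.136, -0.005, 0.193]
ft_force: [-3.3, 3.6, 16.9]
opening: 0.293
```

Request:
play_rows(
  moves=[
    [-0.002, 0, 0.0012, 0.002, 0, 0, 0],
  ],
)

```text
t: 13.5
eef_pos: [511.0, -193.6, 158.9]
tcp_rot: [3.137, -0.008, 0.193]
ft_force: [1.2, 2.0, 13.6]
opening: 0.293
```

Request:
play_rows(
  moves=[
    [-0.002, 0, 0.0012, 0.002, 0, 0, 0],
  ],
)

```text
t: 13.6
eef_pos: [510.2, -194.3, 158.9]
tcp_rot: [3.137, -0.011, 0.193]
ft_force: [3.0, 1.8, 10.6]
opening: 0.297
```

Request:
play_rows(
  moves=[
    [0, 0.002, 0.0012, 0.002, 0, 0, 0],
  ],
)

```text
t: 13.7
eef_pos: [510.7, -195.9, 158.7]
tcp_rot: [3.139, -0.012, 0.193]
ft_force: [-2.9, 6.5, 16.0]
opening: 0.296
```

Request:
play_rows(
  moves=[
    [0, -0.002, 0.0012, 0, 0, 0, 0],
  ],
)

```text
t: 13.8
eef_pos: [511.1, -194.6, 158.5]
tcp_rot: [3.137, -0.014, 0.193]
ft_force: [1.1, -2.7, 12.1]
opening: 0.291
```

```bash
python3 - <<'E'
from h import *
w=read_camera("wrist");crop(w,150,60,480,320,2,"pics/w9.png")
d=read_camera("scene");crop(d,190,150,310,270,5,"pics/s9.png")
go(508,-196,157,0.19)
E
```

```text
n 1 per row [-0.0034  0.0008  0.0015] [ 0.0046 -0.0138  0.0031] tot [-3.4  0.8  1.5] [ 0.005 -0.014  0.003]
```

View pics/w9.png

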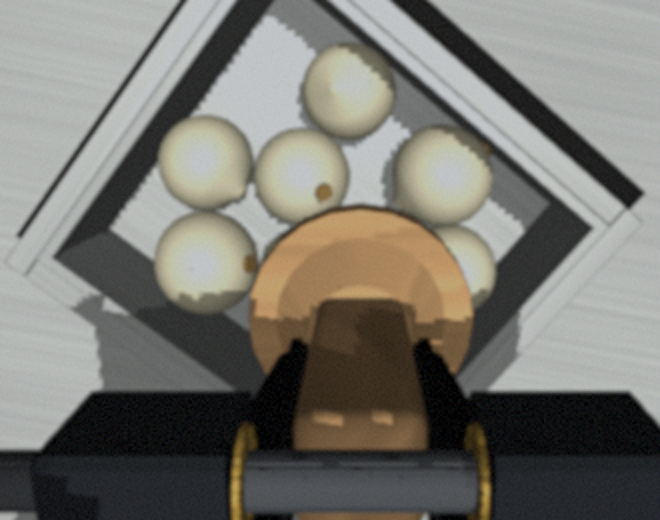

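View pics/s9.png

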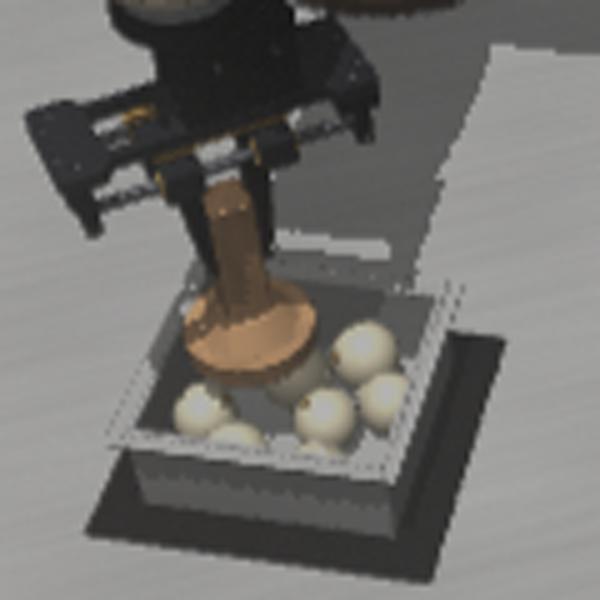

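Request:
play_rows(
  moves=[
    [-0.003, 0, 0.0008, 0.003, -0.007, 0, 0],
  ],
)

```text
t: 14.0
eef_pos: [509.6, -195.7, 158.8]
tcp_rot: [3.137, -0.01, 0.193]
ft_force: [2.7, 0.3, 6.5]
opening: 0.293
```

Request:
play_rows(
  moves=[
    [-0.003, 0, 0.001, 0.002, -0.005, 0, 0],
  ],
)

```text
t: 14.1
eef_pos: [507.9, -196.9, 158.7]
tcp_rot: [3.137, -0.008, 0.193]
ft_force: [2.2, 1.0, 6.7]
opening: 0.294
```

Request:
play_rows(
  moves=[
    [0, 0.003, 0.0012, 0, -0.003, 0, 0],
  ],
)

```text
t: 14.2
eef_pos: [508.5, -199.6, 158.2]
tcp_rot: [3.137, -0.006, 0.193]
ft_force: [-2.8, 5.0, 13.7]
opening: 0.292
```

Request:
play_rows(
  moves=[
    [0, -0.003, 0.0013, 0, -0.003, 0, 0],
  ],
)

```text
t: 14.3
eef_pos: [508.8, -197.5, 157.7]
tcp_rot: [3.135, -0.005, 0.193]
ft_force: [0.4, -2.3, 4.6]
opening: 0.295
```

Request:
play_rows(
  moves=[
    [-0.002, -0.002, 0.0015, 0.004, -0.003, 0, 0],
  ],
)

```text
t: 14.4
eef_pos: [507.0, -196.2, 156.6]
tcp_rot: [3.138, -0.003, 0.193]
ft_force: [1.1, -0.7, 5.1]
opening: 0.294
```

Request:
play_rows(
  moves=[
    [-0.001, 0.003, 0.0015, 0.002, -0.002, 0, 0],
  ],
)

```text
t: 14.5
eef_pos: [506.5, -199.1, 155.1]
tcp_rot: [3.14, -0.001, 0.193]
ft_force: [0.0, -0.2, 0.8]
opening: 0.295
```

Request:
play_rows(
  moves=[
    [0.002, 0, 0.0013, 0.001, 0, 0, 0],
  ],
)

```text
t: 14.6
eef_pos: [508.1, -198.9, 153.3]
tcp_rot: [-3.141, -0.0, 0.193]
ft_force: [0.4, -0.1, -2.3]
opening: 0.294
```

Request:
play_rows(
  moves=[
    [-0.002, -0.003, 0.0015, 0.002, 0, 0, 0],
  ],
)

```text
t: 14.7
eef_pos: [505.5, -196.4, 151.1]
tcp_rot: [-3.139, 0.001, 0.193]
ft_force: [-0.2, 0.5, -2.3]
opening: 0.292
```

Request:
play_rows(
  moves=[
    [0, 0, 0.0015, -0.001, 0, 0, 0],
  ],
)

```text
t: 14.8
eef_pos: [504.8, -196.0, 148.9]
tcp_rot: [-3.138, 0.002, 0.193]
ft_force: [0.3, -0.1, -1.8]
opening: 0.294
```

Request:
play_rows(
  moves=[
    [0, 0, 0.0015, -0.001, 0, 0, 0],
  ],
)

```text
t: 14.9
eef_pos: [504.6, -195.9, 146.9]
tcp_rot: [-3.139, 0.003, 0.193]
ft_force: [0.4, -0.1, -1.8]
opening: 0.292
```

Request:
play_rows(
  moves=[
    [0, 0, 0.0015, 0, 0, 0, 0],
  ],
)

```text
t: 15.0
eef_pos: [504.4, -195.8, 145.0]
tcp_rot: [-3.138, 0.003, 0.193]
ft_force: [0.1, -0.3, -3.0]
opening: 0.295
```

Request:
play_rows(
  moves=[
    [0, 0, 0.0015, 0, 0, 0, 0],
  ],
)

```text
t: 15.1
eef_pos: [504.3, -195.7, 143.2]
tcp_rot: [-3.138, 0.003, 0.193]
ft_force: [0.7, -0.5, -2.0]
opening: 0.293
```

Request:
play_rows(
  moves=[
    [0, 0, 0.001, 0, 0, 0, 0],
  ],
)

```text
t: 15.2
eef_pos: [504.3, -195.7, 142.0]
tcp_rot: [-3.138, 0.004, 0.193]
ft_force: [0.3, -0.1, -2.1]
opening: 0.289
```

Request:
play_rows(
  moves=[
    [0, 0, 0.0008, 0, 0, 0, 0],
  ],
)

```text
t: 15.3
eef_pos: [504.3, -195.7, 141.1]
tcp_rot: [-3.138, 0.004, 0.193]
ft_force: [-0.2, -0.7, -2.5]
opening: 0.294
```

Request:
play_rows(
  moves=[
    [0, 0, 0.0008, 0, 0, 0, 0],
  ],
)

```text
t: 15.4
eef_pos: [504.3, -195.7, 140.2]
tcp_rot: [-3.138, 0.004, 0.193]
ft_force: [0.3, 0.9, -2.6]
opening: 0.292
```

Request:
play_rows(
  moves=[
    [0, 0, 0.0008, 0, 0, 0, 0],
  ],
)

```text
t: 15.5
eef_pos: [504.3, -195.7, 139.4]
tcp_rot: [-3.138, 0.003, 0.193]
ft_force: [0.6, -0.1, -2.7]
opening: 0.293
```

```bash
python3 - <<'E'
from h import *
w=read_camera("wrist");crop(w,150,60,480,320,2,"pics/w10.png")
d=read_camera("scene");crop(d,190,150,310,270,5,"pics/s10.png")
E
```

```text
(no output)
```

View pics/w10.png

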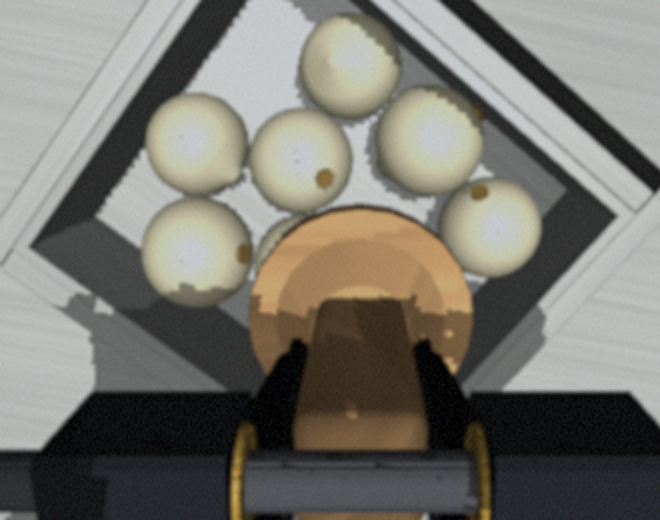

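View pics/s10.png

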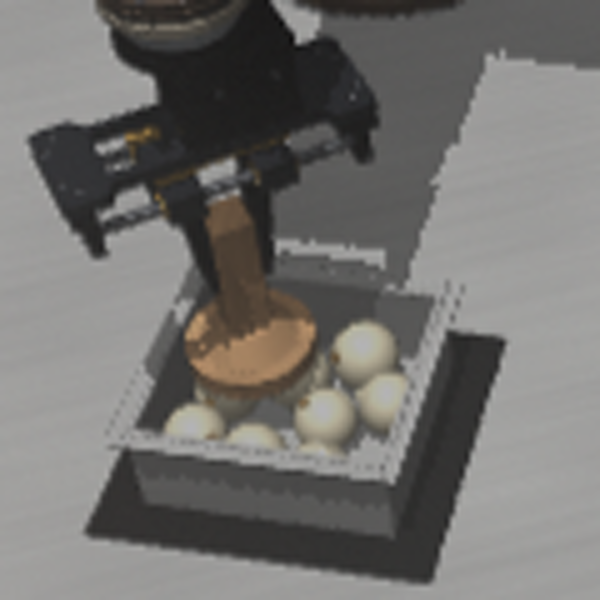

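Six onions are visible in one layer, one peeks out under the foot's edge, and the other two are under the foot. Everything looks level, so I'll feel for the firm press.

Request:
play_rows(
  moves=[
    [0, 0, 0.0008, 0, 0, 0, 0],
  ],
)

```text
t: 15.7
eef_pos: [504.3, -195.7, 138.6]
tcp_rot: [-3.138, 0.003, 0.193]
ft_force: [0.2, -0.7, -2.1]
opening: 0.296
```

Request:
play_rows(
  moves=[
    [0, 0, 0.0008, 0, 0, 0, 0],
  ],
)

```text
t: 15.8
eef_pos: [504.3, -195.7, 137.8]
tcp_rot: [-3.138, 0.003, 0.193]
ft_force: [0.9, -0.2, -2.0]
opening: 0.291
```

Request:
play_rows(
  moves=[
    [0, 0, 0.0008, 0, 0, 0, 0],
  ],
)

```text
t: 15.9
eef_pos: [504.5, -195.8, 137.2]
tcp_rot: [-3.139, 0.003, 0.193]
ft_force: [-0.7, -0.8, 5.6]
opening: 0.29
```

Request:
play_rows(
  moves=[
    [0, 0, 0.0008, 0, 0, 0, 0],
  ],
)

```text
t: 16.0
eef_pos: [505.0, -196.0, 137.1]
tcp_rot: [-3.14, 0.002, 0.193]
ft_force: [-1.1, -0.0, 9.8]
opening: 0.291
```

Request:
play_rows(
  moves=[
    [0, 0, 0.0009, 0, 0, 0, 0],
    [0, 0, 0.0009, 0, 0, 0, 0],
  ],
)

```text
t: 16.2
eef_pos: [506.0, -196.6, 137.1]
tcp_rot: [3.141, -0.001, 0.193]
ft_force: [-1.4, -0.7, 8.2]
opening: 0.297
```

Request:
play_rows(
  moves=[
    [0, 0, 0.0009, 0, 0, 0, 0],
    [0, 0, 0.0009, 0, 0, 0, 0],
  ],
)

```text
t: 16.4
eef_pos: [506.6, -197.1, 137.1]
tcp_rot: [3.139, -0.003, 0.193]
ft_force: [-2.4, -0.8, 8.8]
opening: 0.291
```

Request:
play_rows(
  moves=[
    [0, 0, 0.0009, 0, 0, 0, 0],
    [0, 0, 0.0009, 0, 0, 0, 0],
  ],
)

```text
t: 16.6
eef_pos: [507.0, -197.6, 137.1]
tcp_rot: [3.137, -0.005, 0.193]
ft_force: [-3.1, 0.5, 9.2]
opening: 0.291
```

Request:
play_rows(
  moves=[
    [0, 0, 0.0009, 0, 0, 0, 0],
    [0, 0, 0.0009, 0, 0, 0, 0],
  ],
)

```text
t: 16.8
eef_pos: [507.3, -198.1, 137.2]
tcp_rot: [3.136, -0.006, 0.193]
ft_force: [-2.7, -0.2, 9.0]
opening: 0.293
```

Request:
play_rows(
  moves=[
    [-0.0005, 0, 0.0011, 0.003, -0.003, 0, 0],
    [-0.0005, 0, 0.0012, 0.002, -0.003, 0, 0],
  ],
)

```text
t: 17.0
eef_pos: [507.2, -198.8, 137.1]
tcp_rot: [3.138, -0.003, 0.193]
ft_force: [-0.4, 0.1, 11.3]
opening: 0.293
```

Request:
play_rows(
  moves=[
    [-0.0005, 0, 0.0013, 0.002, -0.002, 0, 0],
    [-0.0005, 0, 0.0013, 0.002, -0.002, 0, 0],
  ],
)

```text
t: 17.2
eef_pos: [507.5, -199.7, 137.0]
tcp_rot: [3.139, -0.003, 0.193]
ft_force: [-2.1, 0.3, 12.1]
opening: 0.29
```

Request:
play_rows(
  moves=[
    [-0.0005, 0, 0.0013, 0.001, -0.001, 0, 0],
    [-0.0005, 0, 0.0013, 0.001, -0.001, 0, 0],
  ],
)

```text
t: 17.4
eef_pos: [507.8, -200.6, 137.0]
tcp_rot: [3.138, -0.005, 0.193]
ft_force: [-2.0, 0.6, 11.6]
opening: 0.295
```

Request:
play_rows(
  moves=[
    [-0.0005, 0, 0.0013, 0.001, -0.001, 0, 0],
    [-0.0005, 0, 0.0013, 0.001, -0.001, 0, 0],
  ],
)

```text
t: 17.6
eef_pos: [507.9, -201.5, 137.1]
tcp_rot: [3.137, -0.007, 0.193]
ft_force: [-1.5, 0.4, 10.7]
opening: 0.292
```

Request:
play_rows(
  moves=[
    [0, 0, -0.01, 0.002, -0.005, 0, 0],
    [0, 0, -0.03, 0, 0, 0, 0],
    [0, 0, -0.04, 0, 0, 0, 0],
    [0.03, 0, -0.02, 0, 0, 0, 0],
    [0.04, 0, 0, 0, 0, 0, 0],
    [0.03, 0, 0, 0, 0, 0, 0],
    [0, 0, 0, 0, 0, 0, 0],
    [0, 0, 0, 0, 0, 0, 0],
  ],
)

```text
t: 18.4
eef_pos: [608.0, -181.3, 241.1]
tcp_rot: [3.14, -0.001, 0.192]
ft_force: [-0.5, -0.4, -3.2]
opening: 0.293
```

```bash
python3 - <<'E'
from h import *
s=state();print(s["eef_pos"],s["tcp_rot"],s["ft_force"])
w=read_camera("wrist");cv2.imwrite("pics/w11.png",w["img"][:,:,::-1])
d=read_camera("scene");crop(d,190,150,310,270,5,"pics/s11.png")
E
```

```text
[ 607.9702 -181.2861  241.1032] [ 3.1403 -0.001   0.1918] [-0.4724 -0.4181 -3.1954]
```

View pics/w11.png

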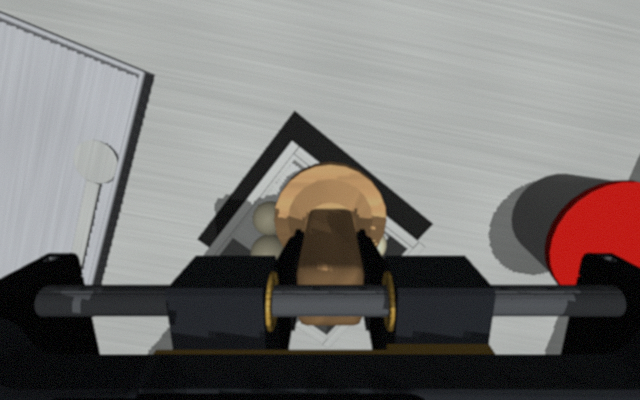

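View pics/s11.png

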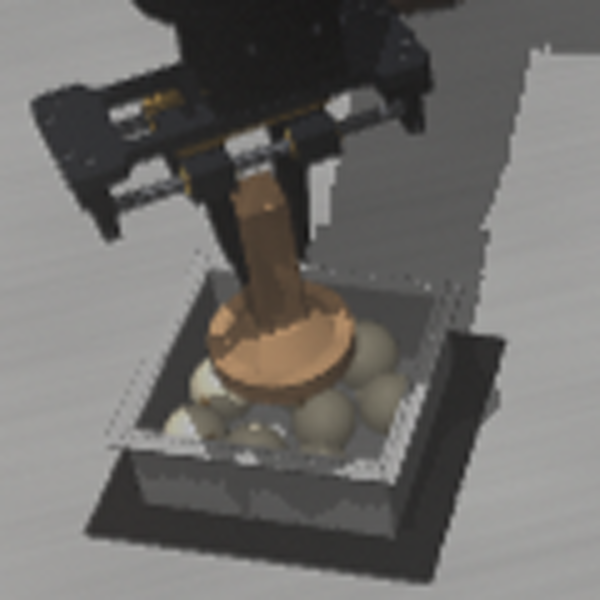

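Request:
play_rows(
  moves=[
    [0, -0.03, -0.02, 0, 0, 0, 0],
    [-0.005, -0.045, -0.02, 0, 0, 0, 0],
    [-0.005, -0.045, -0.02, 0, 0, 0, 0],
    [-0.005, -0.02, 0, 0, 0, 0, 0],
    [0, 0, 0, 0, 0, 0, 0],
    [0, 0, 0, 0, 0, 0, 0],
  ],
)

```text
t: 19.1
eef_pos: [559.9, -45.6, 302.5]
tcp_rot: [-3.141, 0.002, 0.186]
ft_force: [-0.2, -0.4, -3.1]
opening: 0.293
```

```bash
python3 - <<'E'
from h import *
s=state();print(s["eef_pos"],s["tcp_rot"],s["ft_force"])
w=read_camera("wrist");np.savez("w12.npz",**w);crop(w,300,50,640,290,2,"pics/w12.png")
d=read_camera("scene");np.savez("s12.npz",**d);crop(d,200,190,300,270,6,"pics/s12.png")
t=read_camera("top");np.savez("t12.npz",**t);crop(t,345,140,460,250,5,"pics/t12.png")
E
```

```text
[559.9231 -45.5932 302.49  ] [-3.1413  0.0017  0.1855] [-0.219  -0.421  -3.0692]
```

View pics/w12.png

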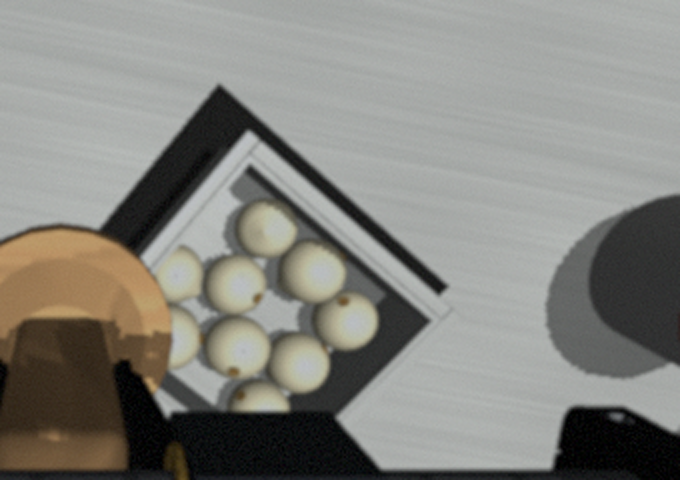

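View pics/s12.png

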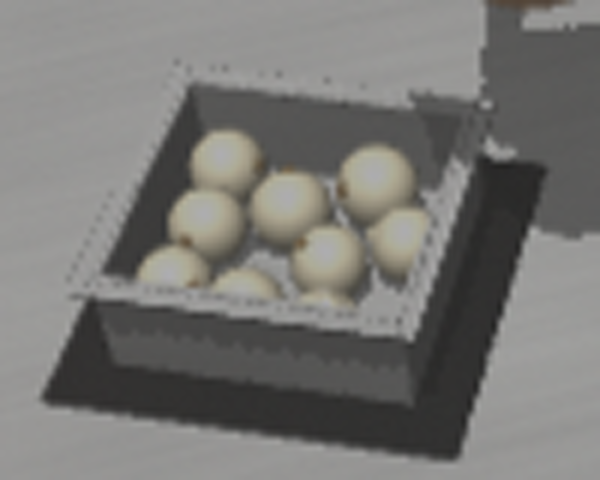

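View pics/t12.png

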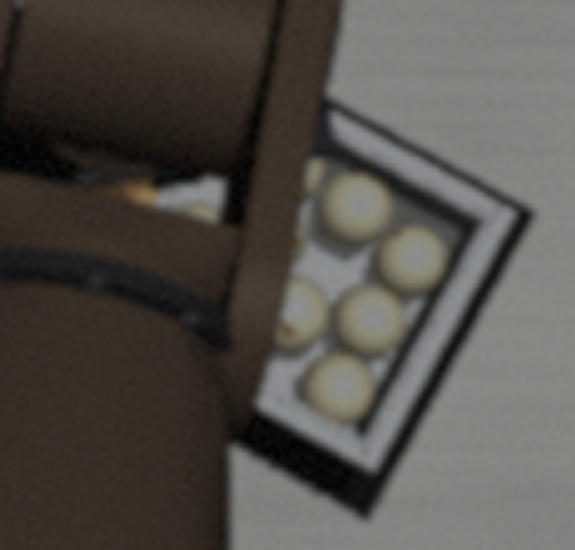

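All nine onions are separate and in one layer, with no overlaps in the wrist crop. Next a quick height check, then return the tamper.

```bash
python3 - <<'E'
from h import *
t,s,w=[dict(np.load(f)) for f in("t12.npz","s12.npz","w12.npz")]
T=lambda a,b:(345+a/5,140+b/5); S=lambda a,b:(200+a/6,190+b/6); W=lambda a,b:(300+a/2,50+b/2)
for a,b in [((370,320),(300,362)),((410,258),(347,320)),((357,206),(313,272))]:
    print(tri([(t,*T(*a)),(w,*W(*b))]))
for p in [(267,228),(313,272),(347,320),(300,362),(238,345),(235,284),(180,275),(258,402)]:
    X=atz(w,*W(*p),28); print(p,X,(proj(s,X)-[200,190])*6)
go(537.5,222.3,230,0.19)
E
```

```text
[ 500.5362 -221.9396   26.2993]
[ 535.5705 -243.6785   27.6901]
[ 563.4752 -213.2837   26.8675]
(267, 228) [ 585.2508 -174.5259   28.    ] [321.6253 319.7389]
(313, 272) [ 562.7995 -211.6655   28.    ] [240.4768 305.0603]
(347, 320) [ 535.3767 -243.1768   28.    ] [169.9704 280.8319]
(300, 362) [ 500.8524 -220.8183   28.    ] [202.6899 222.7185]
(238, 345) [ 504.9014 -176.5171   28.    ] [287.8958 208.2525]
(235, 284) [ 545.5664 -163.8019   28.    ] [327.0343 257.9446]
(180, 275) [ 544.8078 -127.0193   28.    ] [396.6791 239.9068]
(258, 402) [ 467.1505 -200.6315   28.    ] [230.1489 169.2482]
n 6 per row [ 0.0045 -0.0447  0.012 ] [-0.0001  0.0005 -0.001 ] tot [  26.9 -268.2   71.9] [-0.001  0.003 -0.006]
```

The heights triangulate to about 26–28 mm, and the z=28 projections match the scene view, so the layer is level. Return to the tray.

Request:
play_rows(
  moves=[
    [0.005, -0.045, 0.008, 0, 0, 0, 0],
    [0.005, -0.045, 0.008, 0, 0, 0, 0],
    [0.005, -0.045, 0.008, 0, 0, 0, 0],
    [0.005, -0.045, 0.008, 0, 0, 0, 0],
    [0.004, -0.04, 0.008, 0, 0, 0, 0],
    [0, -0.015, 0, 0, 0, 0, 0],
    [0, 0, 0, 0, 0, 0, 0],
    [0, 0, 0, 0, 0, 0, 0],
  ],
)

```text
t: 20.05
eef_pos: [545.2, 188.6, 255.7]
tcp_rot: [3.141, 0.008, 0.171]
ft_force: [-0.7, -0.4, -2.6]
opening: 0.291
```

```bash
python3 - <<'E'
from h import *
s=state();print(s["eef_pos"],s["tcp_rot"],s["ft_force"])
go(537.5,217,115,0.19)
E
```

```text
[545.1549 188.616  255.7182] [3.1405 0.0077 0.1712] [-0.6587 -0.4073 -2.5573]
n 3 per row [-0.0005 -0.0098  0.0469] [ 0.0003  0.0026 -0.0063] tot [ -1.6 -29.4 140.7] [ 0.001  0.008 -0.019]
```

Request:
play_rows(
  moves=[
    [-0.003, -0.015, 0.03, 0, 0.004, -0.01, 0],
    [-0.003, -0.013, 0.03, 0, 0.004, -0.008, 0],
    [0, 0, 0.03, 0, 0, 0, 0],
    [0, 0, 0.03, 0, 0, 0, 0],
    [0, 0, 0.01, 0, 0, 0, 0],
    [0, 0, 0, 0, 0, 0, 0],
    [0, 0, 0, 0, 0, 0, 0],
  ],
)

```text
t: 20.75
eef_pos: [540.0, 205.7, 125.1]
tcp_rot: [3.139, -0.007, 0.178]
ft_force: [0.0, 0.6, -2.2]
opening: 0.293
```

```bash
python3 - <<'E'
from h import *
s=state();print(s["eef_pos"],s["tcp_rot"],s["ft_force"])
go(537.5,217,91,0.19)
d=read_camera("scene");crop(d,300,140,430,260,5,"pics/s13.png")
E
```

```text
[540.0303 205.7388 125.1241] [ 3.1393 -0.0074  0.1782] [ 0.0212  0.5873 -2.1664]
n 1 per row [-0.0007 -0.0116  0.0341] [ 0.0023 -0.0074 -0.0118] tot [ -0.7 -11.6  34.1] [ 0.002 -0.007 -0.012]
```

View pics/s13.png

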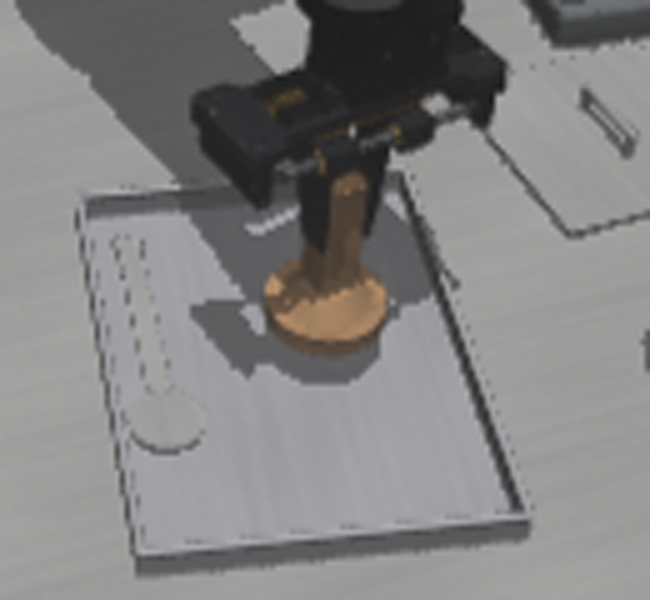

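The tamper is upright over clear tray floor. Lower it by feel.

Request:
play_rows(
  moves=[
    [0, -0.004, 0.012, 0.002, -0.008, 0, 0],
    [0, 0, 0.01, 0, 0, 0, 0],
    [0, 0, 0.004, 0, 0, 0, 0],
    [0, 0, 0, 0, 0, 0, 0],
  ],
)

```text
t: 21.2
eef_pos: [540.8, 210.2, 100.0]
tcp_rot: [-3.141, -0.004, 0.178]
ft_force: [-0.0, 0.2, -2.3]
opening: 0.294
```

Request:
play_rows(
  moves=[
    [0, 0, 0.0015, 0, 0, 0, 0],
  ],
)

```text
t: 21.3
eef_pos: [540.9, 210.3, 98.5]
tcp_rot: [-3.141, -0.004, 0.178]
ft_force: [-0.0, 0.1, -2.5]
opening: 0.29
```

Request:
play_rows(
  moves=[
    [0, 0, 0.001, 0, 0, 0, 0],
  ],
)

```text
t: 21.4
eef_pos: [540.9, 210.4, 97.5]
tcp_rot: [-3.141, -0.004, 0.178]
ft_force: [0.2, 0.4, -2.4]
opening: 0.293
```

Request:
play_rows(
  moves=[
    [0, 0, 0.002, 0, -0.003, 0, 0],
    [0, 0, 0.002, 0, 0, 0, 0],
    [0, 0, 0.001, 0, 0, 0, 0],
  ],
)

```text
t: 21.7
eef_pos: [541.1, 210.5, 92.5]
tcp_rot: [-3.141, -0.002, 0.179]
ft_force: [-0.1, 0.2, -2.7]
opening: 0.289
```

Request:
play_rows(
  moves=[
    [0, 0, 0.001, 0, 0, 0, 0],
  ],
)

```text
t: 21.8
eef_pos: [541.1, 210.5, 91.4]
tcp_rot: [-3.141, -0.002, 0.179]
ft_force: [0.5, -0.4, -2.5]
opening: 0.291
```

Request:
play_rows(
  moves=[
    [0, 0, 0.001, 0, 0, 0, 0],
  ],
)

```text
t: 21.9
eef_pos: [541.1, 210.5, 90.3]
tcp_rot: [-3.141, -0.002, 0.179]
ft_force: [0.5, 0.7, -2.5]
opening: 0.294
```

Request:
play_rows(
  moves=[
    [0, 0, 0.001, 0, 0, 0, 0],
  ],
)

```text
t: 22.0
eef_pos: [541.1, 210.5, 89.3]
tcp_rot: [-3.141, -0.002, 0.178]
ft_force: [-0.1, -0.2, -0.7]
opening: 0.29
```

Touched down at 89 mm, the same height as at pick-up. That means the handle didn't slip in the grip. Release.

Request:
play_rows(
  moves=[
    [0, 0, 0.0004, 0, 0, 0, 0],
    [0, 0, 0, 0, 0, 0, 0],
    [0, 0, 0, 0, 0, 0, 60],
    [0, 0, 0, 0, 0, 0, 100],
    [0, 0, 0, 0, 0, 0, 100],
    [0, 0, 0, 0, 0, 0, 100],
    [0, 0, 0, 0, 0, 0, 100],
    [0, 0, 0, 0, 0, 0, 100],
  ],
)

```text
t: 22.8
eef_pos: [541.7, 210.6, 89.7]
tcp_rot: [-3.141, -0.004, 0.179]
ft_force: [0.1, 0.9, 0.1]
opening: 0.741
```

Request:
play_rows(
  moves=[
    [0, 0, 0, 0, 0, 0, 100],
    [0, 0, 0, 0, 0, 0, 100],
    [0, 0, 0, 0, 0, 0, 100],
    [0, 0, 0, 0, 0, 0, 100],
    [0, 0, 0, 0, 0, 0, 100],
    [0, 0, 0, 0, 0, 0, 100],
  ],
)

```text
t: 23.4
eef_pos: [541.8, 210.6, 89.7]
tcp_rot: [-3.141, -0.004, 0.178]
ft_force: [0.3, -0.5, 0.5]
opening: 0.998
```

Request:
play_rows(
  moves=[
    [0, 0, -0.01, 0, 0, 0, 100],
    [0, 0, -0.025, 0, 0, 0, 100],
    [0, 0, -0.04, 0, 0, 0, 100],
    [0, 0, -0.04, 0, 0, 0, 100],
    [0, 0, -0.03, 0, 0, 0, 100],
    [0, 0, 0, 0, 0, 0, 100],
    [0, 0, 0, 0, 0, 0, 100],
  ],
)

```text
t: 24.1
eef_pos: [540.6, 210.3, 243.8]
tcp_rot: [-3.141, -0.004, 0.178]
ft_force: [-0.3, 0.2, -1.0]
opening: 0.999
```

```bash
python3 - <<'E'
from h import *
s=state();print(s["t"],s["eef_pos"],s["ft_force"],s["opening"])
d=read_camera("scene");cv2.imwrite("pics/s14.png",d["img"][:,:,::-1]);crop(d,200,150,430,260,3,"pics/s14c.png")
w=read_camera("wrist");cv2.imwrite("pics/w14.png",w["img"][:,:,::-1])
t=read_camera("top");cv2.imwrite("pics/t14.png",t["img"][:,:,::-1])
E
```

```text
24.1 [540.6109 210.2824 243.8063] [-0.3257  0.2012 -0.9522] 0.9992743308933937
```

View pics/s14c.png

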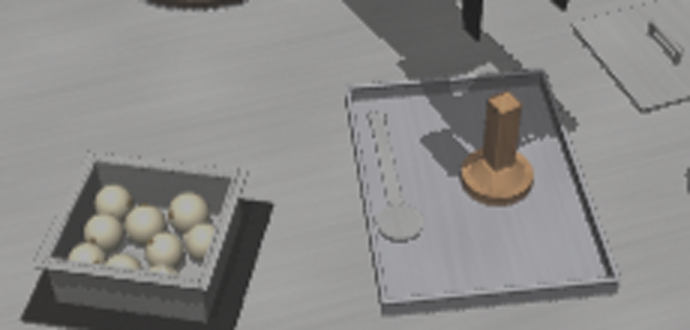

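View pics/w14.png

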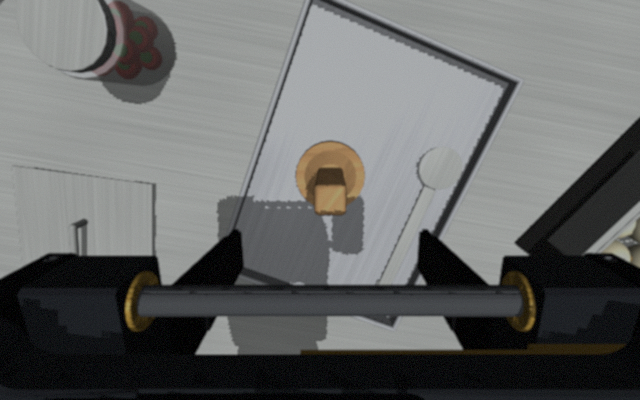

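View pics/t14.png

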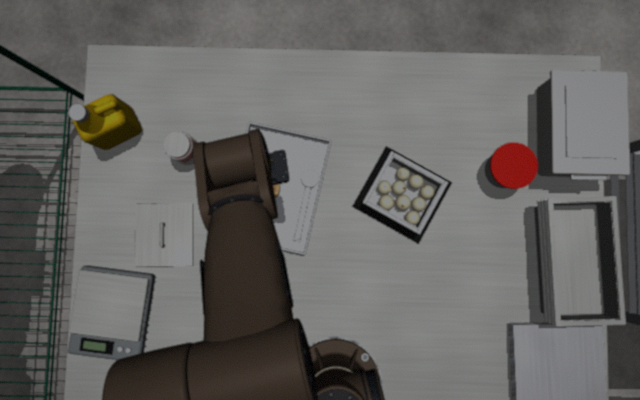

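The tamper stands upright in the tray and is released. The nine onions lie level around (405,195) in the top view, and the spoon, lid, jar and tub are unmoved. Handing in.

```bash
python3 -c "
from cell import *
print(job_done())"
```

```text
the job is handed in; nothing more can be done
None
```

I pressed both heaped onions down with the tamper until all nine lay in one layer. I then bore down on the layer, stood the tamper back upright in the tray and let go. The job was handed in at about 24 s of the 72 s allowed.

- **Pressing:** The first heaped onion went down with about 5 N. The second needed small circling motions; the force was mostly under 20 N, with one reading of about 25 N, allowing for the tamper's weight.
- **Final press:** I held about 11 to 12 N for 0.8 s, then about 14 N for another 0.7 s or so. I only had the total wrist force, so how it split between individual onions was not measured. I judged that at least one carried well over 4 N, because the foot can rest on only a few onions at once.
- **Onion heights:** Three onions measured 26 to 28 mm above the table from two camera views. Positions assuming 28 mm matched the scene view within a few crop pixels for most others. I checked one onion only by eye, for no overlap.
- **Tamper and other items:** The tamper touched down at the same height as at pick-up, so it had not slipped in the grip. The spoon, lid, jar and tub look unmoved in the last pictures.

One early check disagreed: my first triangulation of the heaped onions gave impossible heights, about 102 and 8 mm, because I had swapped them between views. Measuring again with the wrist camera fixed this.

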